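# Trace a sealer's worktop joint with a zeroed probe

### The arm

A 7-joint arm with a two-finger parallel gripper is mounted at the origin on the work surface. World frame = base frame: x ahead of the robot, y to its left, z up, the work surface at z = 0. Lengths are in m, angles in rad, forces in N, time in s.
With the tool pointing down it reaches from about 0.4 to 0.85 m from the base axis. Payload 10.4 kg.
Tool frame: the origin (TCP) lies midway between the tips of the shut fingers; the grasp point (between the pads) lies manip.pinch_z behind it (manip.pinch_z is the distance from the TCP to the grasp point, in m); z points along the fingers, y is the direction in which the jaws open and shut (so a half turn about z gives the same grasp; the last joint's range is limited). The gripper opens to 85 mm and grips with 20 to 120 N. Pads are 22 mm wide; open, the fingers measure 114 mm over their backs; the gripper's body (76 mm by 85 mm) begins 54 mm behind the grasp point. The pads swing forward as they close: fully open they stand 13 mm farther back than shut.
Start: joints at [-1.361, 0.332, -0.065, 1.46, 0.022, 1.35, -0.088], TCP at [0.144, 0.608, 0.231] pointing down, gripper open.
Joint ranges: [-2.6, 2.6], [-0.5, 2.12], [-1.47, 1.34], [0.16, 2.42], [-1.27, 4.41], [0.06, 2.06], [-2.6, 2.6]. Speed limits (rad/s): [2.22, 2.22, 2.79, 2.79, 3.14, 3.14, 3.14].

### API

Orientations are given as a unit quaternion [x, y, z, w].
In Python, from workcell import manip gives the robot as it stands.
- The arm moves only by the shell command python3 -m handwheel 'ROWS' [FORCE]. ROWS is JSON, a list that holds one entry, the list of rows, each a list of 7 numbers: the shift along the tool's x, y, z in m, then the turn, a rotation vector about the tool's x, y, z in rad, then the finger opening in m, from 0 to 0.0854. In form: [[[tx, ty, tz, ax, ay, az, claw], ...]]. A call has 1 to 8 rows; each row is the pose to reach, as a shift and turn from the pose commanded when the call began, along the tool's axes at that moment; what a row does not reach only later rows make up. A row lasts 1/8 s, in which the tool goes at most 62.5 mm and 10.7 degrees, less where a joint would pass 70% of its speed; a pose out of reach is approached as far as the arm can. A call with a gripper value outside its range is refused whole. The fingers move at their own pace and stop on an object; FORCE is the grip in N (left out, the last holds). Time passes only in rows, so rows that repeat a pose let the fingers close. It gives the time, the measured TCP pose, the force and the opening at its end, in the units of the state.
- manip.get_obs(): the state, without advancing time (a new reading comes with each control period).
- manip.camera(name): name is "scene" or "top"; returns the picture (480x640x3 uint8, blue, green, red); there is no depth.
- manip.calibration(name): a dict with "fx", "fy", "cx", "cy" (pixels), "k1" (the pictures are not rectified: a ray, as slopes to the right and down, at radius r is drawn at 1 + k1 r^2 times it, then the intrinsics apply), "view" (4x4, takes a point from world to camera coordinates). Camera axes: x right, y up, looking along -z (the intrinsics and any distortion apply to the point x, -y, -z); pixel columns grow to the right and rows downward; lengths in m; the calibration is good to about 2 mm. A picture is of the moment at which its call begins. calibration takes no time and is no camera call.
- manip.hand_in(): hands the job in, once; it reports no verdict.
The state is a dict: "clock": time; "joint_pos": joint angles; "joint_velocities": joint speeds; "tau": joint torques, N m; "position": TCP position; "ee_rot": TCP orientation; "ft_force": force on the tool from outside, world axes, zero at the start; "torque": the same for the moment, N m; "grip_width": opening from 0.0 (shut) to 1.0 (fully open).
Only numpy, scipy, OpenCV 4.12 (cv2) and the standard library are available. Lean on these libraries where they do the work, as an engineer would, in place of code of your own. Each camera call takes 0.05 s, during which the arm holds its last target.

### The job

Zero the joint probe: lift it from its sloping charging cradle, stand it fully down in the zero stand and let go. Then take it up again and, holding it upright, draw its tip slowly along the black joint of the pouch sealer's steel plate in one stroke, from the timer-dial end of the long line, round the far corner and along the short side towards the front edge until past its middle, no faster than 8 cm a second, the spring plunger lightly pressed all the way and never against its stop. Finally stand the probe fully back in the zero stand and let go, leaving the other things on the bench where they are.

Things in the scene. Friction and masses are not known exactly. Their poses are not given: they have to be found in the camera images.
- probe_handle (a point): Centre of the joint probe's handle, on its axis, 141 mm from the tip of the free plunger. The probe is a pen-shaped gauge 172 mm long, 0.14 kg; z runs along it from tip to handle top. The handle is a plain grey cylinder 20 mm in diameter, from 110 to 172 mm above the tip. At the start the probe lies in the cradle, 30 degrees from level, handle end high, handle centre about 100 mm above the bench.
- probe_tip (a point): Tip of the 9 mm ball on the probe's spring plunger, on the probe's axis, 141 mm from the handle centre when the plunger is free; it moves with the plunger. Above the plunger (0 to 20 mm) the steel nose is 10 mm in diameter, from 20 to 96 mm.
- plunger (a joint): How far the plunger is pushed up into the nose, in m: 0 free, 0.010 at its stop. A soft spring: about 0.2 N at first touch, 0.1 N more for each mm.
- cradle: Charging cradle, fixed: grey base plate 200 x 60 x 10 mm with a white upright fin 12 mm thick under the probe. Origin on the bench under the plate, 5 mm to +x of its middle; z up. The probe lies over the x axis, tip towards -x, handle climbing to +x at 30 degrees, in three low saddles 32 mm wide: at the nose, just below the collar and under the last 9 mm of the handle. Between them the handle stands free on both sides and lifts straight off.
- zero_rim (a point): Centre of the mouth of the zero stand's upright guide tube, z up. Fixed: dark steel block 85 x 85 x 20 mm, on it an aluminium tube, outer diameter 28 mm, bore 20 mm, mouth 120 mm above the bench. The probe goes in tip down until its collar sits on the mouth, handle standing free above it, its centre 37 mm above the mouth; the block pushes the plunger in 4 mm (the probe's weight does it).
- sealer: Pouch sealer, fixed: blue and white machine 415 mm deep, 320 mm wide; worktop flat and level, 70 mm above the bench. Origin on the bench under the middle of the joint's long leg, front to -x, z up. The joint is a flush black line 2 to 3 mm wide round the steel plate let into the worktop: long leg along y at x = 0, corner of 15 mm radius (centre x -15, y -75 mm), short leg at y = -90 mm towards -x.
- dish_stack: Bystander: stack of five clear dishes, 90 mm across, 75 mm high.
- dish: Bystander: single clear dish, 90 mm across, 15 mm high.
- marker: Bystander: marker pen 130 mm long, 16 mm thick, lying.
- screwdriver: Bystander: screwdriver, lying.
- bottle: Bystander: capped glass bottle, 70 mm across, 150 mm high.
- wash_bottle: Bystander: small white wash bottle, 50 mm across, 135 mm high.
- probe_collar (a point): Centre of the underside of the probe's black collar, 104 mm from the tip of the free plunger and 37 mm below the handle centre. The collar is 26 mm in diameter and 6 mm thick; below it a cone narrows from 18 mm to the 10 mm nose within 8 mm.
- dial (a point): Top of the round black timer dial (34 mm across, 21 mm high) on the sealer's worktop, at the end where the run starts (sealer frame x -45, y +125 mm). Other heights on the worktop: lower jaw 14 mm (from x +24 mm), raised upper jaw bar, 220 mm long along y, top 82 mm (x +44 to +66 mm), housing 90 mm (from x +85 mm). Nothing stands above the joint.
- seam_0 (a point): Point of the joint on the sealer's worktop (70 mm above the bench): start of the run: on the long leg, 20 mm from the plate's outer corner at the timer-dial end.
- seam_1 (a point): Point of the joint on the sealer's worktop (70 mm above the bench): on the long leg, 29 mm from the start.
- seam_2 (a point): Point of the joint on the sealer's worktop (70 mm above the bench): on the long leg, 58 mm from the start.
- seam_3 (a point): Point of the joint on the sealer's worktop (70 mm above the bench): on the long leg, 87 mm from the start.
- seam_4 (a point): Point of the joint on the sealer's worktop (70 mm above the bench): on the long leg, 116 mm from the start.
- seam_5 (a point): Point of the joint on the sealer's worktop (70 mm above the bench): end of the long leg, where the corner curve begins, 145 mm from the start.
- seam_6 (a point): Point of the joint on the sealer's worktop (70 mm above the bench): middle of the corner curve.
- seam_7 (a point): Point of the joint on the sealer's worktop (70 mm above the bench): on the short leg, 22 mm past the end of the curve.
- seam_8 (a point): Point of the joint on the sealer's worktop (70 mm above the bench): finish: on the short leg, 45 mm past the end of the curve.
Mind the look-alikes: they are no part of the job. Leave any pink look-alike of the part that bears probe_handle alone.

How it is judged:
On the way, in this order (a step that is already met when the one before it is completed fails the run):
1. the probe stands in the zero stand, seated and let go (angle between probe_handle's own z axis and vertical below 0.08 rad and horizontal distance between probe_handle and zero_rim below 0.006 m and z of probe_handle in the frame of zero_rim below 0.0395 m and value of joint plunger above 0.002 m and contact force between the fingers and probe below 0.05 N), for 0.3 s.
2. the tip is on the joint within 6 mm of point 0 of the run, plunger lightly pressed (0.5 to 9.5 mm), probe within 0.2 rad of upright (distance between probe_tip and seam_0 below 0.006 m and value of joint plunger between 0.0005 and 0.0095 m and angle between probe_handle's own z axis and vertical below 0.2 rad).
3. the tip is on the joint within 6 mm of point 1 of the run, plunger lightly pressed (0.5 to 9.5 mm), probe within 0.2 rad of upright (distance between probe_tip and seam_1 below 0.006 m and value of joint plunger between 0.0005 and 0.0095 m and angle between probe_handle's own z axis and vertical below 0.2 rad).
4. the tip is on the joint within 6 mm of point 2 of the run, plunger lightly pressed (0.5 to 9.5 mm), probe within 0.2 rad of upright (distance between probe_tip and seam_2 below 0.006 m and value of joint plunger between 0.0005 and 0.0095 m and angle between probe_handle's own z axis and vertical below 0.2 rad).
5. the tip is on the joint within 6 mm of point 3 of the run, plunger lightly pressed (0.5 to 9.5 mm), probe within 0.2 rad of upright (distance between probe_tip and seam_3 below 0.006 m and value of joint plunger between 0.0005 and 0.0095 m and angle between probe_handle's own z axis and vertical below 0.2 rad).
6. the tip is on the joint within 6 mm of point 4 of the run, plunger lightly pressed (0.5 to 9.5 mm), probe within 0.2 rad of upright (distance between probe_tip and seam_4 below 0.006 m and value of joint plunger between 0.0005 and 0.0095 m and angle between probe_handle's own z axis and vertical below 0.2 rad).
7. the tip is on the joint within 6 mm of point 5 of the run, plunger lightly pressed (0.5 to 9.5 mm), probe within 0.2 rad of upright (distance between probe_tip and seam_5 below 0.006 m and value of joint plunger between 0.0005 and 0.0095 m and angle between probe_handle's own z axis and vertical below 0.2 rad).
8. the tip is on the joint within 6 mm of point 6 of the run, plunger lightly pressed (0.5 to 9.5 mm), probe within 0.2 rad of upright (distance between probe_tip and seam_6 below 0.006 m and value of joint plunger between 0.0005 and 0.0095 m and angle between probe_handle's own z axis and vertical below 0.2 rad).
9. the tip is on the joint within 6 mm of point 7 of the run, plunger lightly pressed (0.5 to 9.5 mm), probe within 0.2 rad of upright (distance between probe_tip and seam_7 below 0.006 m and value of joint plunger between 0.0005 and 0.0095 m and angle between probe_handle's own z axis and vertical below 0.2 rad).
10. the tip is on the joint within 6 mm of point 8 of the run, plunger lightly pressed (0.5 to 9.5 mm), probe within 0.2 rad of upright (distance between probe_tip and seam_8 below 0.006 m and value of joint plunger between 0.0005 and 0.0095 m and angle between probe_handle's own z axis and vertical below 0.2 rad).
At the end, for the whole second after the job is handed in: The probe stands in the zero stand again: within 0.08 rad of upright, handle centre within 6 mm of the tube's axis and less than 39.5 mm above its mouth, plunger pushed in more than 2 mm by the block, untouched by the fingers and at rest (all of step 1 and linear speed of probe below 0.01 m/s).
It fails at once if a bystander is moved by more than 30 mm (distance of any of dish_stack, dish, marker, screwdriver, bottle, wash_bottle from where it was at the start of the episode above 0.03 m).
It fails at once if the probe is drawn faster than 0.08 m/s while it touches the sealer (contact force between probe and sealer above 0.1 N and linear speed of probe above 0.08 m/s).
It fails at once if the probe is forced against the sealer with more than 10 N (plunger on its stop) (contact force between probe and sealer above 10 N).
It fails at once if the tip is lifted off part-way along the run (plunger free less than 8 mm above the long or short leg, 12 mm or more in from the start and the finish) ((value of joint plunger below 0.0002 m and x of probe_tip in the frame of sealer between -0.01 and 0.01 m and y of probe_tip in the frame of sealer between -0.07 and 0.058 m and z of probe_tip in the frame of sealer between 0.06 and 0.078 m) or (value of joint plunger below 0.0002 m and x of probe_tip in the frame of sealer between -0.048 and -0.02 m and y of probe_tip in the frame of sealer between -0.1 and -0.08 m and z of probe_tip in the frame of sealer between 0.06 and 0.078 m)).
It also fails if it takes over 72 s, if anything falls off the work surface, if the arm or the gripper's body presses on something with over 40 N, if the wrist force passes 120 N, or if a joint passes its speed limit or range.

## Working session

There is one attempt and no reset: what is moved stays moved. The work goes in short steps, Python scripts to look and compute and a shell command to move; the robot and the scene stay as the last step left them, time stands still between calls to the robot, and variables do not carry over. Pictures are saved under pics/ and viewed, and the job is handed in when it is done.

```bash
ls; mkdir -p pics; python3 - <<'E'
from workcell import manip
import cv2,json
print(manip.get_obs(), manip.pinch_z)
for n in("scene","top"):
    im=manip.camera(n); cv2.imwrite(f"pics/{n}0.png",im)
    print(n,manip.calibration(n))
E
```

```text
pics
{'clock': 0.0, 'joint_pos': array([-1.36061472,  0.33287437, -0.06471184,  1.46099697,  0.02153951,
        1.34993107, -0.08854478]), 'joint_velocities': array([-1.08801750e-03,  9.81785254e-05,  4.25008995e-04,  1.67150586e-03,
       -6.04066256e-05,  3.13114793e-04,  8.93349997e-04]), 'tau': array([ 6.12964868e-04, -6.25451303e+01,  4.95358603e-02, -3.91606450e+01,
        1.61970116e-02,  9.86825471e-03, -6.34174739e-05]), 'position': array([0.1440639 , 0.60774464, 0.23048783]), 'ee_rot': array([ 1.16140435e-01,  9.93232512e-01, -7.54352458e-04, -8.25880007e-05]), 'ft_force': array([-1.0123922 , -0.81168534,  1.1621123 ]), 'torque': array([-0.03775521,  0.00899911, -0.01083505]), 'grip_width': 0.9994362247639125} 0.0187
scene {'fx': 616.5211520442108, 'fy': 616.5211520442108, 'cx': 320.4832633159213, 'cy': 226.9631491252159, 'k1': -0.21469509487656818, 'view': array([[-0.80045672,  0.59929431,  0.01074097,  0.48140291],
       [-0.4390631 , -0.59845202,  0.6701334 ,  0.13081261],
       [ 0.40803508,  0.53169682,  0.74216296, -1.46592946],
       [ 0.        ,  0.        ,  0.        ,  1.        ]])}
top {'fx': 460.53576186509093, 'fy': 460.53576186509093, 'cx': 313.7162174959221, 'cy': 242.6261493033107, 'k1': -0.08831500178456633, 'view': array([[-0.02106873, -0.99956507,  0.02063453, -0.07610008],
       [ 0.99890193, -0.02018194,  0.0422802 , -0.54167473],
       [-0.04184536,  0.02150266,  0.99889269, -0.95876025],
       [ 0.        ,  0.        ,  0.        ,  1.        ]])}
```

View pics/scene0.png

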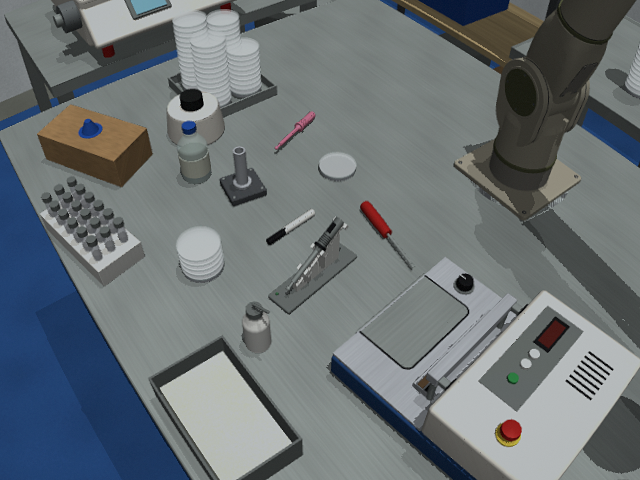

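View pics/top0.png

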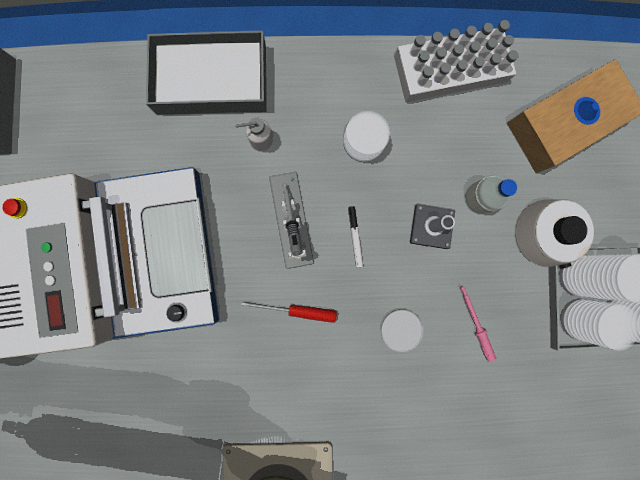

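The top view shows the probe in its cradle at about (293,235), the zero stand at (435,225), the sealer at the left with its dial at (176,312), and the pink look-alike at (478,325). Next I need enlarged crops.

```bash
cat > h.py <<'E'
from workcell import manip
import numpy as np, cv2
C={n:manip.calibration(n) for n in("scene","top")}
def K(c): return np.array([[c['fx'],0,c['cx']],[0,c['fy'],c['cy']],[0,0,1.]])
def ray(n,uv):
    c=C[n]; uv=np.array(uv,float).reshape(-1,1,2)
    s=cv2.undistortPoints(uv,K(c),np.array([c['k1'],0,0,0.]))[:,0]
    V=c['view'];R=V[:3,:3];o=-R.T@V[:3,3]
    d=np.c_[s[:,0],-s[:,1],-np.ones(len(s))]@R
    return o,d/np.linalg.norm(d,axis=1)[:,None]
def onz(n,uv,z):
    o,d=ray(n,uv); return o+d*((z-o[2])/d[:,2])[:,None]
def tri(a,b):
    o1,d1=ray('top',a);o2,d2=ray('scene',b);d1=d1[0];d2=d2[0]
    t=np.linalg.lstsq(np.c_[d1,-d2],o2-o1,rcond=None)[0]
    p=o1+t[0]*d1;q=o2+t[1]*d2
    return (p+q)/2,np.linalg.norm(p-q)
def proj(n,P):
    c=C[n];V=c['view'];P=np.atleast_2d(P)@V[:3,:3].T+V[:3,3]
    P=P*[1,-1,-1]
    return cv2.projectPoints(P,np.zeros(3),np.zeros(3),K(c),np.array([c['k1'],0,0,0.]))[0][:,0]
def crop(n,x,y,w,h,f,out,im=None):
    im=manip.camera(n) if im is None else im
    cv2.imwrite(out,cv2.resize(im[y:y+h,x:x+w],None,fx=f,fy=f,interpolation=cv2.INTER_CUBIC))
E
python3 - <<'E'
from h import *
t=cv2.imread('pics/top0.png');s=cv2.imread('pics/scene0.png')
crop('top',260,165,80,110,5,'pics/c1.png',t)
crop('scene',260,205,110,110,5,'pics/c2.png',s)
crop('top',400,195,70,60,8,'pics/c3.png',t)
crop('scene',210,135,70,75,7,'pics/c4.png',s)
crop('top',90,160,140,185,3,'pics/c5.png',t)
E
```

```text
(no output)
```

View pics/c1.png

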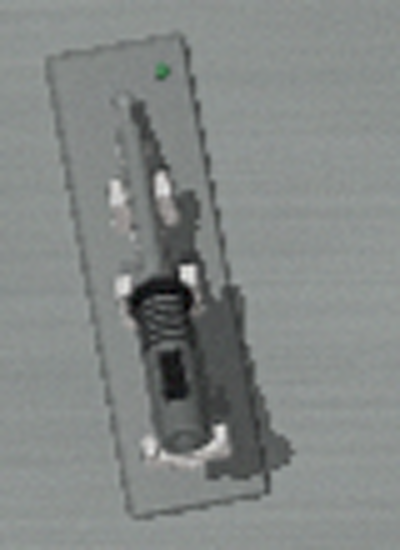

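View pics/c2.png

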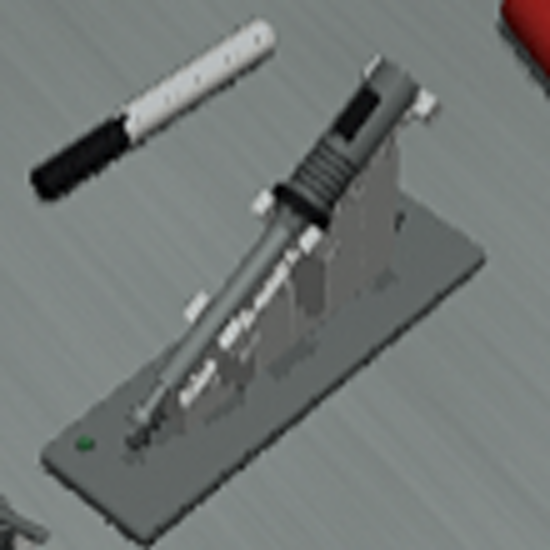

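View pics/c3.png

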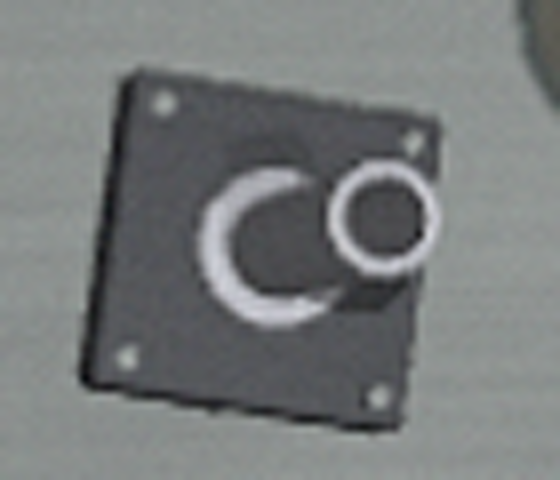

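View pics/c4.png

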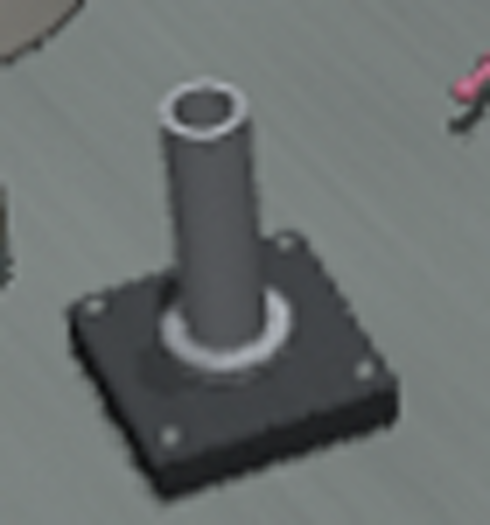

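View pics/c5.png

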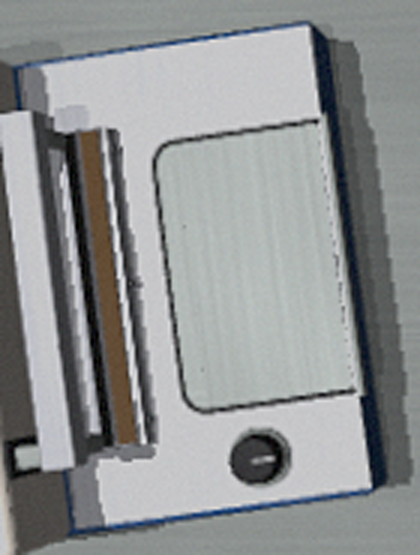

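Crops: the probe (grey handle with a black window, ribs and black collar) lies with its tip towards +x at top (284,185) and its handle end at about (296,252). The zero rim is at top (447.6,221.7) and scene (238.7,150). The joint's long leg runs down the plate's left side at about u≈145.

Things that could be mistaken for the probe:
- the pink look-alike at (478,325): rejected
- the marker at (355,238): rejected
- the screwdriver at (315,313): rejected

I choose the grey one in the cradle, and crop c1 confirms it.

```bash
python3 - <<'E'
from h import *
np.set_printoptions(precision=4,suppress=True)
t=cv2.imread('pics/top0.png');s=cv2.imread('pics/scene0.png')
T=lambda U,V:(260+(U+.5)/5-.5,165+(V+.5)/5-.5)
S=lambda U,V:(260+(U+.5)/5-.5,205+(V+.5)/5-.5)
print('rim',tri((447.6,221.7),(238.7,150.1)))
print('rim block bolts circle?')
# stand block top corners z=.02 top view
Q=lambda U,V:(400+(U+.5)/8-.5,195+(V+.5)/8-.5)
b=onz('top',[Q(164,104),Q(414,141),Q(380,397),Q(127,358)],.02);print('bolts mean',b.mean(0))
# scene bolts
W=lambda U,V:(210+(U+.5)/7-.5,135+(V+.5)/7-.5)
b=onz('scene',[W(95,306),W(287,241),W(364,370),W(170,435)],.02);print('bolts scene',b.mean(0))
# probe axis planes
def plane(n,a,b):
    o,d=ray(n,[a,b]);nn=np.cross(d[0],d[1]);return nn/np.linalg.norm(nn),o
n1,o1=plane('top',T(122,102),T(183,430));n2,o2=plane('scene',S(145,412),S(394,82))
d=np.cross(n1,n2);d/=np.linalg.norm(d);d*=np.sign(d[2])
p=np.linalg.lstsq(np.array([n1,n2,d]),np.array([n1@o1,n2@o2,0]),rcond=None)[0]
print('axis',d,'elev',np.degrees(np.arcsin(d[2])),'az',np.degrees(np.arctan2(d[1],d[0])))
def near(n,uv):
    o,r=ray(n,uv);r=r[0];k=np.linalg.lstsq(np.c_[d,-r],o-p,rcond=None)[0];return p+k[0]*d
for nm,q in [('tipT',near('top',T(122,98))),('tipS',near('scene',S(138,420))),('collarT',near('top',T(161,300))),('collarS',near('scene',S(303,202))),('endT',near('top',T(184,440))),('endS',near('scene',S(394,82)))]:
    print(nm,q)
# seam: dark pixels on top
g=cv2.cvtColor(t,cv2.COLOR_BGR2GRAY)
bh=cv2.morphologyEx(g,cv2.MORPH_BLACKHAT,np.ones((7,7),np.uint8))
L=[];
for v in range(213,290):
    a=135+(v-207)*.13;u0=int(a+3);w=bh[v,u0-3:u0+12].astype(float);w[w<40]=0
    if w.sum():L.append((u0-3+(w*np.arange(len(w))).sum()/w.sum(),v))
L=np.array(L);P=onz('top',L,.07)
f=cv2.fitLine(P[:,:2].astype(np.float32),cv2.DIST_HUBER,0,.001,.001).ravel();print('long',f,P[0],P[-1])
r=(P[:,:2]-f[2:])@np.array([-f[1],f[0]]);print('res',np.abs(r).mean(),np.abs(r).max())
M=[]
for u in range(153,196):
    v0=int(round(206-(u-150)*.16));w=bh[v0-5:v0+6,u].astype(float);w[w<40]=0
    if w.sum():M.append((u,v0-5+(w*np.arange(11)).sum()/w.sum()))
P2=onz('top',M,.07);f2=cv2.fitLine(P2[:,:2].astype(np.float32),cv2.DIST_HUBER,0,.001,.001).ravel();print('short',f2)
M=[]
for u in range(160,205):
    v0=int(round(296-(u-157)*.13));w=bh[v0-5:v0+6,u].astype(float);w[w<40]=0
    if w.sum():M.append((u,v0-5+(w*np.arange(11)).sum()/w.sum()))
P3=onz('top',M,.07);f3=cv2.fitLine(P3[:,:2].astype(np.float32),cv2.DIST_HUBER,0,.001,.001).ravel();print('near short',f3)
def X(a,b): 
    k=np.linalg.solve(np.c_[a[:2],-b[:2]],b[2:]-a[2:]);return a[2:]+k[0]*a[:2]
c1=X(f,f2);c2=X(f,f3);print('corners far,near',c1,c2,np.linalg.norm(c1-c2))
E
```

```text
rim (array([ 0.5698, -0.3397,  0.1228]), np.float64(0.0004035056632213409))
rim block bolts circle?
bolts mean [ 0.5703 -0.3418  0.02  ]
bolts scene [ 0.5672 -0.3443  0.02  ]
axis [-0.8564 -0.1486  0.4945] elev 29.63384255807916 az -170.1572842899953
tipT [ 0.6612 -0.0275  0.0359]
tipS [ 0.6611 -0.0275  0.0359]
collarT [ 0.5727 -0.0429  0.0869]
collarS [ 0.5708 -0.0432  0.088 ]
endT [ 0.5175 -0.0524  0.1188]
endS [ 0.5208 -0.0519  0.1169]
long [0.9924 0.1234 0.5269 0.2491] [0.6038 0.2574 0.07  ] [0.452  0.2397 0.07  ]
res 0.0002288852779641109 0.0012319449658416994
short [ 0.1233 -0.9924  0.6217  0.1964]
near short [ 0.1203 -0.9927  0.443   0.1708]
corners far,near [0.6138 0.2599] [0.4349 0.2377] 0.18029016
```

```bash
cat >> h.py <<'E'
from scipy.spatial.transform import Rotation as Rn
PZ=manip.pinch_z
def Rzy(z,y):
    z=np.array(z,float);z/=np.linalg.norm(z);y=np.array(y,float);y-=z*(y@z);y/=np.linalg.norm(y)
    return np.c_[np.cross(y,z),y,z]
def rel(tcp,R,cmd=None):
    o=manip.get_obs();R0=Rn.from_quat(o['ee_rot']).as_matrix() if cmd is None else cmd[1]
    p0=o['position'] if cmd is None else cmd[0]
    print('rel',np.round(R0.T@(np.array(tcp)-p0),4),np.round(Rn.from_matrix(R0.T@R).as_rotvec(),4))
def st():
    o=manip.get_obs();R=Rn.from_quat(o['ee_rot']).as_matrix()
    print('t',round(o['clock'],2),'tcp',o['position'].round(4),'pinch',(o['position']-PZ*R[:,2]).round(4),'z',R[:,2].round(3),'y',R[:,1].round(3),'q',o['joint_pos'].round(2),'F',o['ft_force'].round(2),'w',round(o['grip_width']*85.4,1))
HC=np.array([.543,-.048,.103])
a=np.radians(15);rad=np.array([.9853,.1709,0])
ZP=np.array([rad[0]*np.sin(a),rad[1]*np.sin(a),-np.cos(a)])
RP=Rzy(ZP,[-.1709,.9853,0])
np.set_printoptions(precision=4,suppress=True)
E
python3 - <<'E'
from h import *
st()
rel(HC+PZ*ZP-.12*ZP,RP)
t=cv2.imread('pics/top0.png');s=cv2.imread('pics/scene0.png')
SO=np.array([.52435,.2488]);sy=np.array([-.9924,-.1234]);sx=np.array([-.1234,.9924])
pts=[SO+sy*k for k in(.07,.04,0,-.04,-.075)]+[SO-.09*sy-.06*sx]
P=np.c_[np.array(pts),np.full(6,.07)]
q=proj('scene',P).astype(float);q0=proj('top',P)
v=s[240:400,320:500];v=cv2.resize(v,None,fx=4,fy=4,interpolation=cv2.INTER_CUBIC)
for a in q:cv2.circle(v,tuple(int(round(k)) for k in ((a-[320,240]+.5)*4-.5)),2,(0,0,255),-1)
cv2.imwrite('pics/s1.png',v[:600])
E
```

```text
t 0.1 tcp [0.1441 0.6078 0.2306] pinch [0.1441 0.6078 0.2493] z [-0.    -0.001 -1.   ] y [ 0.231  0.973 -0.001] q [-1.36  0.33 -0.06  1.46  0.02  1.35 -0.09] F [ 0.26  0.4  -0.54] w 85.7
rel [-0.5153 -0.5564  0.0305] [-0.0542 -0.2584 -0.402 ]
```

View pics/s1.png

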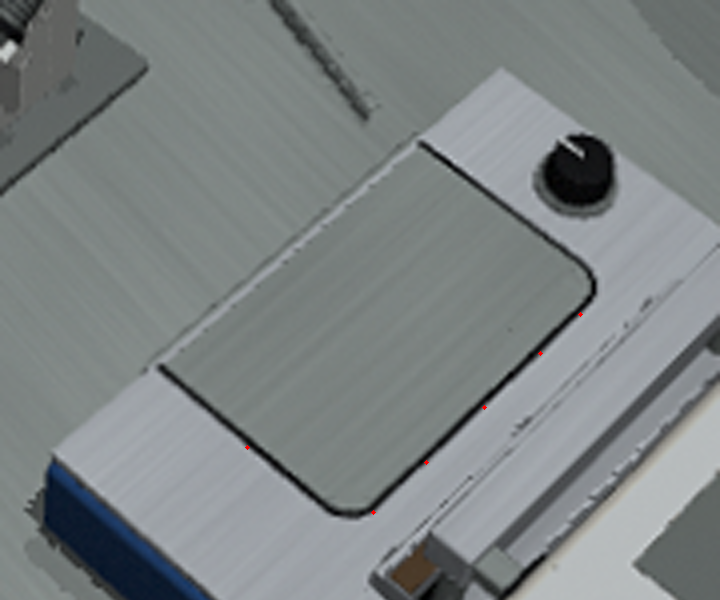

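The scene-view overlay puts the top-derived joint points about 1.5 px (3 mm) off the line. I'll average the two views and refine with the tip in view. Now I start the reach.

```bash
python3 -m handwheel '[[[-0.04,-0.04,-0.06,0,0,-0.05,0.085],[-0.08,-0.08,-0.06,0,-0.05,-0.1,0.085],[-0.12,-0.12,-0.06,0,-0.1,-0.15,0.085],[-0.16,-0.16,-0.06,0,-0.15,-0.2,0.085],[-0.2,-0.2,-0.06,0,-0.2,-0.25,0.085],[-0.24,-0.24,-0.06,-0.03,-0.25,-0.3,0.085],[-0.28,-0.28,-0.06,-0.05,-0.258,-0.35,0.085],[-0.32,-0.33,-0.06,-0.054,-0.258,-0.402,0.085]]]'
python3 -c "
from h import *
st();rel(HC+PZ*ZP-.10*ZP,RP)"
```

```text
clock: 1.1
position: [0.3792, 0.2129, 0.2911]
ee_rot: [-0.086, 0.988, 0.012, 0.13]
ft_force: [1.0, 0.4, 1.2]
grip_width: 0.995
t 1.1 tcp [0.3792 0.2129 0.2911] pinch [0.3744 0.212  0.3092] z [ 0.255  0.046 -0.966] y [-0.173  0.985  0.001] q [-1.05 -0.35  0.25  2.02  0.25  1.25  0.89] F [0.97 0.44 1.17] w 85.0
rel [-0.0636 -0.2854  0.1301] [0.002  0.0004 0.0018]
```

```bash
python3 -m handwheel '[[[-0.008,-0.045,0,0,0,0,0.085],[-0.016,-0.09,0,0,0,0,0.085],[-0.025,-0.135,0.01,0,0,0,0.085],[-0.035,-0.18,0.03,0,0,0,0.085],[-0.045,-0.22,0.06,0,0,0,0.085],[-0.055,-0.26,0.09,0,0,0,0.085],[-0.0636,-0.285,0.12,0,0,0,0.085],[-0.0636,-0.2854,0.13,0,0,0,0.085]]]'
python3 - <<'E'
from h import *
st();rel(HC+PZ*ZP,RP)
t=manip.camera('top');s=manip.camera('scene')
crop('top',220,140,160,160,4,'pics/t2.png',t);crop('scene',230,110,180,150,4,'pics/s2.png',s)
E
```

```text
clock: 2.1
position: [0.521, -0.0522, 0.1806]
ee_rot: [-0.083, 0.988, 0.011, 0.129]
ft_force: [-0.2, 1.2, -0.1]
grip_width: 0.995
t 2.1 tcp [ 0.521  -0.0522  0.1806] pinch [ 0.5163 -0.053   0.1987] z [ 0.254  0.043 -0.966] y [-0.168  0.986  0.   ] q [-1.04 -0.17  1.03  2.05  0.12  0.92  1.68] F [-0.21  1.23 -0.09] w 85.0
rel [-0.0017  0.0004  0.0995] [-0.0008 -0.0016 -0.0033]
```

View pics/t2.png

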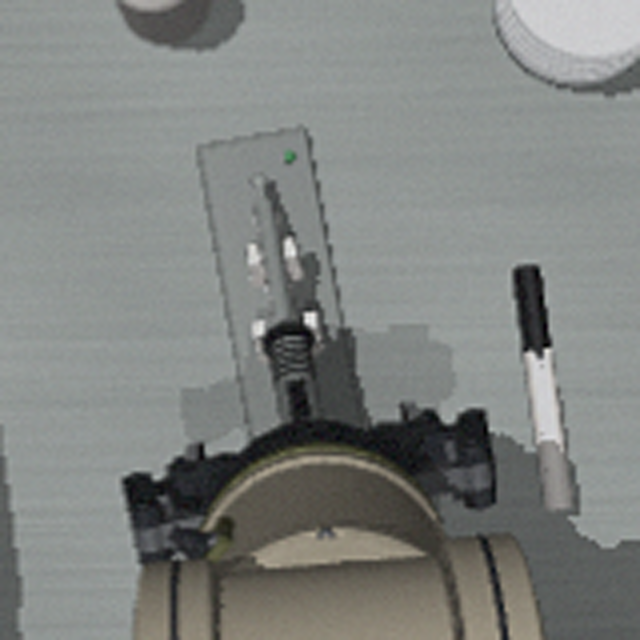

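View pics/s2.png

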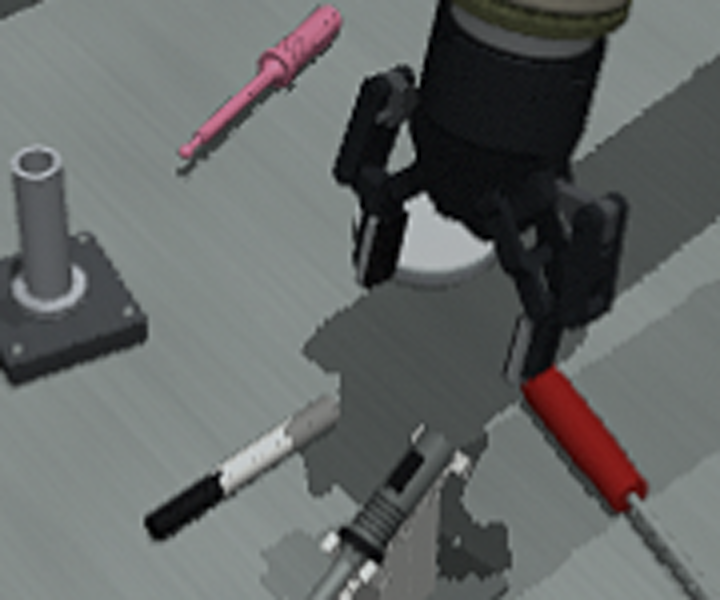

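The open jaws straddle the handle line (scene: fingers at crop (385,230) and (530,350), handle below at (420,460)). I descend and close.

```bash
python3 -m handwheel '[[[0,0,0.03,0,0,0,0.085],[0,0,0.06,0,0,0,0.085],[-0.001,0,0.085,0,0,0,0.085],[-0.001,0,0.0995,0,0,0,0.085],[-0.001,0,0.0995,0,0,0,0.05],[-0.001,0,0.0995,0,0,0,0],[-0.001,0,0.0995,0,0,0,0],[-0.001,0,0.0995,0,0,0,0]]]' 45
python3 - <<'E'
from h import *
st()
t=manip.camera('top');s=manip.camera('scene')
crop('scene',270,170,120,120,5,'pics/s3.png',s)
E
```

```text
clock: 3.2
position: [0.5479, -0.0456, 0.0868]
ee_rot: [-0.085, 0.988, 0.012, 0.131]
ft_force: [-1.7, 0.2, 5.8]
grip_width: 0.218
t 3.2 tcp [ 0.5479 -0.0456  0.0868] pinch [ 0.5432 -0.0465  0.1049] z [ 0.256  0.046 -0.966] y [-0.171  0.985  0.002] q [-0.97  0.24  1.12  2.09 -0.44  0.73  2.15] F [-1.73  0.2   5.81] w 18.6
```

View pics/s3.png

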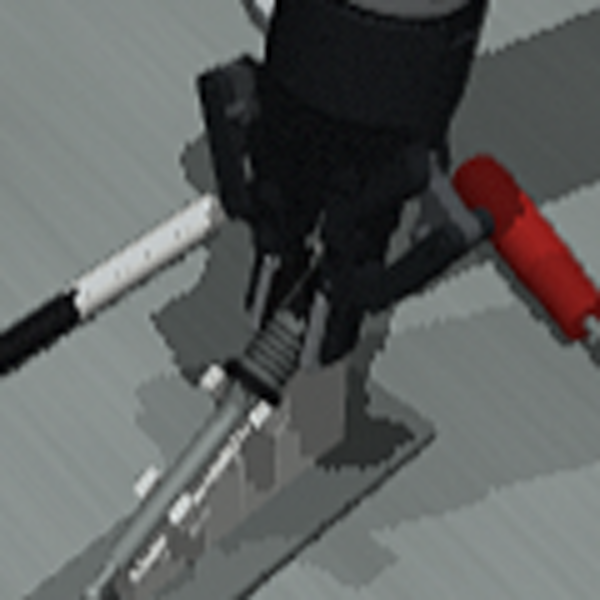

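```bash
cat >> h.py <<'E'
def Rs(s,yaw=-180):
    k=Rn.from_euler('z',yaw*s,degrees=True); yax=RP[:,1]
    # pitch: takes handle axis (30deg) to vertical
    h=np.array([-.853,-.148,.5]);ang=np.radians(60*s)
    p=Rn.from_rotvec(yax*ang)
    if (p.apply(h))[2]<h[2]: p=p.inv()
    return (k*p).as_matrix()@RP
def relp(pinch,R): rel(np.array(pinch)+PZ*R[:,2],R)
E
python3 -m handwheel '[[[-0.003,0,-0.011,0,0,0,0],[-0.01,0,-0.037,0,0,0,0],[-0.02,0,-0.073,0,0,0,0],[-0.03,0,-0.11,0,0,0,0],[-0.039,0,-0.145,0,0,0,0],[-0.046,0,-0.17,0,0,0,0],[-0.046,0,-0.17,0,0,0,0],[-0.046,0,-0.17,0,0,0,0]]]' 45
python3 - <<'E'
from h import *
st()
relp([.55,-.10,.30],Rs(.25))
s=manip.camera('scene');crop('scene',250,90,180,150,4,'pics/s4.png',s)
E
```

```text
clock: 4.3
position: [0.5473, -0.0458, 0.261]
ee_rot: [-0.085, 0.988, 0.012, 0.129]
ft_force: [0.8, 0.2, -2.9]
grip_width: 0.219
t 4.3 tcp [ 0.5473 -0.0458  0.261 ] pinch [ 0.5426 -0.0466  0.2791] z [ 0.253  0.045 -0.966] y [-0.171  0.985  0.002] q [-1.2  -0.24  1.12  1.88  0.21  1.11  1.6 ] F [ 0.76  0.19 -2.9 ] w 18.7
rel [ 0.0012 -0.0539 -0.0214] [0.1036 0.2462 0.7804]
```

View pics/s4.png

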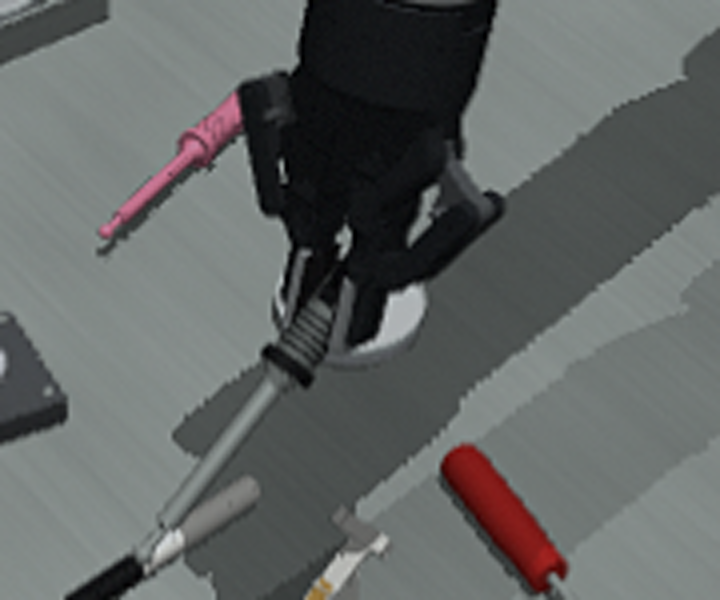

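The probe is held and lifted clear. I turn it in stages.

```bash
python3 -m handwheel '[[[0,-0.011,-0.004,0.02,0.05,0.156,0],[0,-0.022,-0.009,0.04,0.1,0.312,0],[0,-0.033,-0.013,0.06,0.15,0.468,0],[0,-0.044,-0.017,0.08,0.2,0.624,0],[0,-0.054,-0.021,0.104,0.246,0.78,0]]]' 45
python3 - <<'E'
from h import *
st()
relp([.56,-.18,.31],Rs(.5))
E
```

```text
clock: 4.97
position: [0.5517, -0.0999, 0.281]
ee_rot: [0.304, 0.953, -0.001, -0.001]
ft_force: [0.1, 0.0, -1.1]
grip_width: 0.213
t 4.97 tcp [ 0.5517 -0.0999  0.281 ] pinch [ 0.5517 -0.0999  0.2997] z [-0.002 -0.002 -1.   ] y [ 0.58   0.815 -0.003] q [-0.91  0.35  1.28  1.6  -0.34  1.44  1.35] F [ 0.14  0.01 -1.15] w 18.2
rel [-0.0497 -0.0571 -0.0108] [-0.1054  0.249   0.776 ]
```

```bash
python3 -m handwheel '[[[-0.01,-0.011,-0.002,-0.02,0.05,0.155,0],[-0.02,-0.022,-0.004,-0.04,0.1,0.31,0],[-0.03,-0.034,-0.006,-0.06,0.15,0.465,0],[-0.04,-0.045,-0.008,-0.08,0.2,0.62,0],[-0.05,-0.057,-0.011,-0.105,0.249,0.776,0]]]' 45
python3 - <<'E'
from h import *
st()
relp([.565,-.26,.32],Rs(.75))
E
```

```text
clock: 5.6
position: [0.56, -0.1755, 0.2919]
ee_rot: [0.638, 0.759, 0.085, -0.1]
ft_force: [0.6, 0.4, -1.6]
grip_width: 0.218
t 5.6 tcp [ 0.56   -0.1755  0.2919] pinch [ 0.5608 -0.1803  0.31  ] z [-0.044  0.257 -0.965] y [0.985 0.171 0.001] q [-0.45  0.58  1.23  1.41 -0.7   1.74  0.92] F [ 0.64  0.37 -1.65] w 18.6
rel [-0.0717 -0.0029 -0.0317] [-0.3015  0.2458  0.7276]
```

```bash
python3 -m handwheel '[[[-0.014,0,-0.006,-0.06,0.05,0.145,0],[-0.028,-0.001,-0.012,-0.12,0.1,0.29,0],[-0.043,-0.002,-0.018,-0.18,0.15,0.435,0],[-0.057,-0.002,-0.025,-0.24,0.2,0.58,0],[-0.072,-0.003,-0.032,-0.301,0.246,0.728,0]]]' 45
python3 - <<'E'
from h import *
st()
relp([.567,-.341,.33],Rs(1))
E
```

```text
clock: 6.22
position: [0.5704, -0.2532, 0.3041]
ee_rot: [0.858, 0.444, 0.23, -0.119]
ft_force: [1.7, 0.4, -1.6]
grip_width: 0.219
t 6.22 tcp [ 0.5704 -0.2532  0.3041] pinch [ 0.565  -0.2609  0.3203] z [ 0.289  0.409 -0.866] y [ 0.817 -0.577  0.   ] q [-0.24  0.57  1.27  1.5  -1.02  1.69  0.41] F [ 1.68  0.37 -1.63] w 18.7
rel [-0.0493  0.0572 -0.0431] [-0.4787  0.2473  0.6234]
```

```bash
python3 -m handwheel '[[[-0.01,0.011,-0.008,-0.095,0.05,0.124,0],[-0.02,0.022,-0.017,-0.19,0.1,0.248,0],[-0.03,0.034,-0.026,-0.285,0.15,0.372,0]]]' 45
python3 - <<'E'
from h import *
st()
relp([.567,-.341,.33],Rs(1))
E
```

```text
clock: 6.6
position: [0.5755, -0.305, 0.3116]
ee_rot: [0.913, 0.231, 0.328, -0.07]
ft_force: [0.1, -0.2, -0.8]
grip_width: 0.219
t 6.6 tcp [ 0.5755 -0.305   0.3116] pinch [ 0.5649 -0.3102  0.3261] z [ 0.567  0.279 -0.775] y [ 0.468 -0.883  0.025] q [-0.31  0.39  1.31  1.7  -1.08  1.38  0.14] F [ 0.08 -0.21 -0.8 ] w 18.7
rel [-0.0064  0.0321 -0.0109] [-0.1934  0.0971  0.2507]
```

Joint 5 still has some margin, so I finish the turn.

```bash
python3 -m handwheel '[[[-0.003,0.015,-0.005,-0.095,0.048,0.125,0],[-0.0064,0.032,-0.011,-0.193,0.097,0.251,0],[-0.0064,0.032,-0.011,-0.193,0.097,0.251,0],[-0.0064,0.032,-0.011,-0.193,0.097,0.251,0]]]' 45
python3 - <<'E'
from h import *
st()
relp([.569,-.341,.33],Rs(1))
t=manip.camera('top');s=manip.camera('scene')
cv2.imwrite('pics/t5f.png',t);cv2.imwrite('pics/s5f.png',s)
crop('top',380,160,160,150,4,'pics/t5.png',t);crop('scene',150,20,180,150,4,'pics/s5.png',s)
E
```

```text
clock: 7.1
position: [0.5811, -0.3362, 0.3181]
ee_rot: [0.92, 0.085, 0.381, -0.035]
ft_force: [-0.6, 0.4, -1.3]
grip_width: 0.219
t 7.1 tcp [ 0.5811 -0.3362  0.3181] pinch [ 0.5682 -0.3386  0.3313] z [ 0.695  0.128 -0.708] y [ 0.182 -0.983  0.001] q [-0.42  0.19  1.32  1.82 -1.02  1.06 -0.09] F [-0.59  0.35 -1.25] w 18.7
rel [-0.0006  0.0027  0.0012] [-0.0078  0.0007  0.0089]
```

View pics/t5.png

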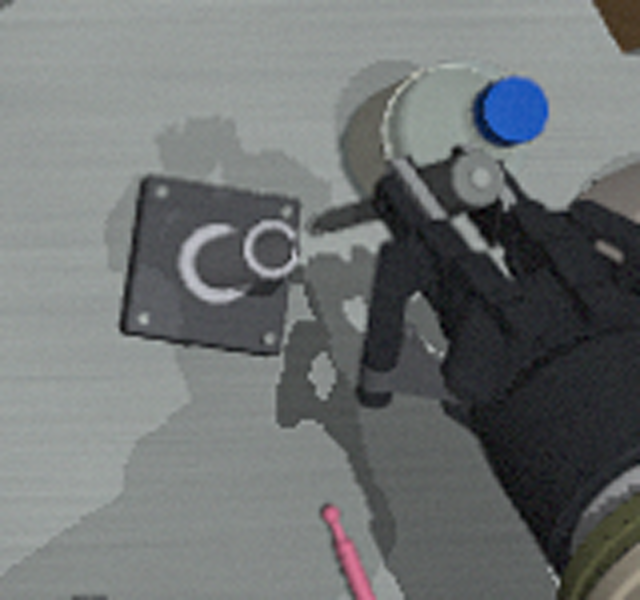

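View pics/s5f.png

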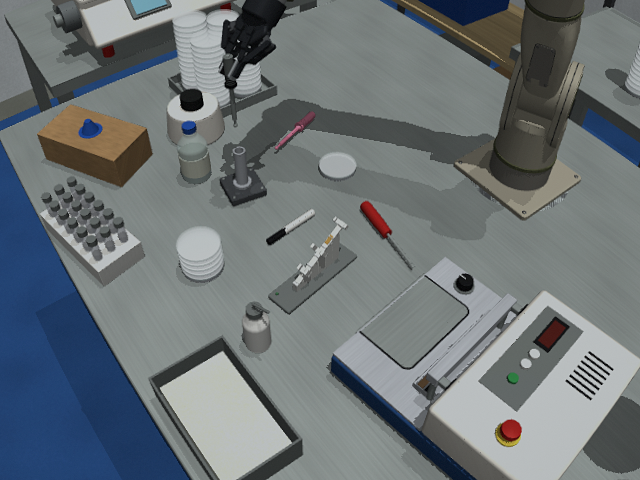

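The probe hangs upright above the stand. The tip is at top-crop (315,225) and scene (236,125), with the handle top at top-crop (478,177). Next I triangulate the tip and handle top, and check the verticality.

```bash
python3 - <<'E'
from h import *
t=cv2.imread('pics/t5f.png');s=cv2.imread('pics/s5f.png')
crop('scene',210,45,60,90,6,'pics/s6.png',s)
crop('top',445,190,70,45,9,'pics/t6.png',t)
for P in ([.57,-.341,.1893],[.57,-.341,.3603],[.57,-.341,.12]): print(proj('top',P),proj('scene',P))
E
```

```text
[[459.928  218.3656]] [[235.6138 125.6683]]
[[500.9258 206.7819]] [[228.3609  55.6561]]
[[447.7532 221.7999]] [[238.3265 150.7596]]
```

View pics/s6.png

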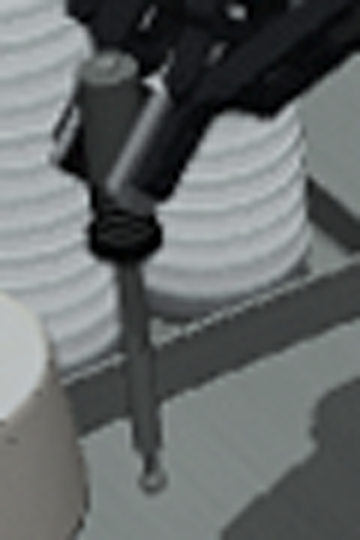

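View pics/t6.png

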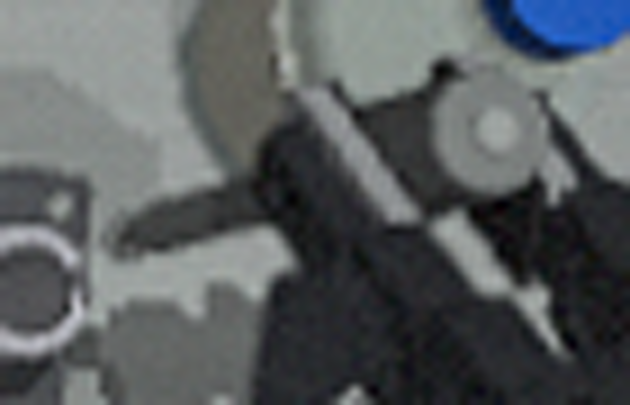

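```bash
python3 - <<'E'
from h import *
a,e=tri((457.7,216),(234.9,124.9));b,e2=tri((499.2,204),(227.6,55.8))
print(a,e,b,e2);d=b-a;print(np.linalg.norm(d),d/np.linalg.norm(d))
print('rim',tri((447.6,221.7),(238.7,150.1)))
st()
E
```

```text
[ 0.574  -0.335   0.1969] 0.0011732658016437825 [ 0.5735 -0.3374  0.3632] 7.525071077355479e-05
0.1663050759833067 [-0.0025 -0.0145  0.9999]
rim (array([ 0.5698, -0.3397,  0.1228]), np.float64(0.0004035056632213409))
t 7.2 tcp [ 0.5812 -0.337   0.318 ] pinch [ 0.5682 -0.3394  0.3312] z [ 0.695  0.126 -0.708] y [ 0.181 -0.984  0.002] q [-0.42  0.2   1.32  1.82 -1.02  1.06 -0.1 ] F [ 0.06  0.06 -1.55] w 18.7
```

```bash
python3 - <<'E'
from h import *
o=manip.get_obs();R=Rn.from_quat(o['ee_rot']).as_matrix()
print(R.T@[-.004,-.004,0],R.T@[-.004,-.004,-.057],R.T@[0,0,-1])
E
```

```text
[-0.0033  0.0032 -0.0033] [-0.0435  0.0031  0.0371] [-0.7061 -0.0017  0.7081]
```

```bash
python3 -m handwheel '[[[-0.0033,0.0032,-0.0033,0,0,0,0],[-0.016,0.0032,0.01,0,0,0,0],[-0.03,0.0032,0.024,0,0,0,0],[-0.0435,0.0031,0.037,0,0,0,0],[-0.0435,0.0031,0.037,0,0,0,0],[-0.0435,0.0031,0.037,0,0,0,0]]]' 45
python3 - <<'E'
from h import *
st()
t=manip.camera('top');s=manip.camera('scene')
cv2.imwrite('pics/t7f.png',t);cv2.imwrite('pics/s7f.png',s)
crop('top',430,190,70,50,9,'pics/t7.png',t);crop('scene',210,80,60,90,6,'pics/s7.png',s)
E
```

```text
clock: 7.95
position: [0.5769, -0.3421, 0.2622]
ee_rot: [0.92, 0.083, 0.382, -0.034]
ft_force: [0.1, -0.3, -1.4]
grip_width: 0.219
t 7.95 tcp [ 0.5769 -0.3421  0.2622] pinch [ 0.5639 -0.3444  0.2754] z [ 0.697  0.125 -0.706] y [ 0.177 -0.984  0.001] q [-0.3   0.27  1.23  1.89 -1.16  1.04  0.05] F [ 0.09 -0.29 -1.4 ] w 18.7
```

View pics/t7.png

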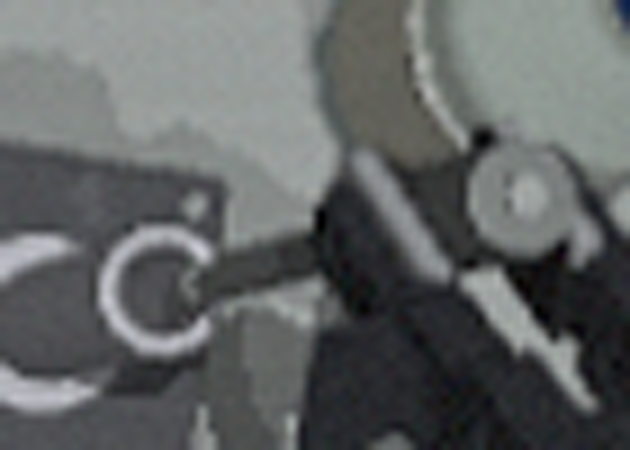

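View pics/s7.png

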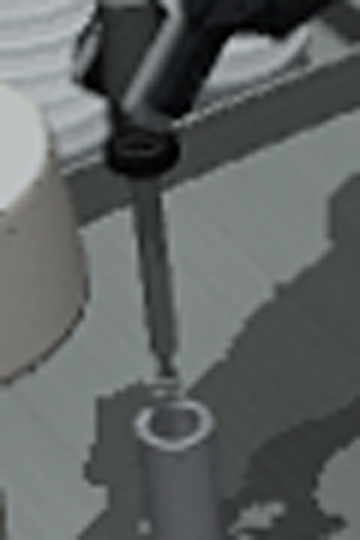

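The tip is just above the mouth and nearly central, but joint 5 is nearing its limit (-1.16 of -1.27). Before inserting, I turn about the probe axis to gain room.

```bash
python3 - <<'E'
from h import *
o=manip.get_obs();R=Rn.from_quat(o['ee_rot']).as_matrix()
pin=o['position']-PZ*R[:,2]
for a in(-15,-30):
    relp(pin,Rn.from_euler('z',a,degrees=True).as_matrix()@R)
a,e=tri((430+192.5/9-.5,190+283.5/9-.5),(210+166.5/6-.5,80+384.5/6-.5));print('ball',a,e)
a,e=tri((430+523.5/9-.5,190+194.5/9-.5),(228.5,80.5));print('top',a,e)
print('rim',tri((430+160/9-.5,190+290/9-.5),(210+174.5/6-.5,80+425/6-.5)))
E
```

```text
rel [-0.0003  0.0034 -0.0003] [-0.1854 -0.0004  0.1848]
rel [-0.0013  0.0066 -0.0013] [-0.3709 -0.0008  0.3696]
ball [ 0.5701 -0.341   0.1403] 0.0010996966166109488
top [ 0.5712 -0.3471  0.2998] 0.0017280251953853923
rim (array([ 0.57  , -0.3394,  0.1223]), np.float64(0.00013850443732432575))
```

```bash
python3 -m handwheel '[[[-0.0002,0.002,-0.0002,-0.124,0,0.123,0],[-0.0006,0.0043,-0.0006,-0.247,0,0.246,0],[-0.0013,0.0066,-0.0013,-0.371,0,0.37,0],[-0.0013,0.0066,-0.0013,-0.371,0,0.37,0]]]' 45
python3 - <<'E'
from h import *
st()
E
```

```text
clock: 8.55
position: [0.5688, -0.3489, 0.2503]
ee_rot: [0.924, -0.126, 0.359, 0.048]
ft_force: [-1.4, -1.2, -3.0]
grip_width: 0.218
t 8.55 tcp [ 0.5688 -0.3489  0.2503] pinch [ 0.5567 -0.3456  0.2641] z [ 0.651 -0.18  -0.737] y [-0.267 -0.964 -0.001] q [-0.47 -0.09  1.05  2.04 -0.33  0.46 -0.99] F [-1.37 -1.2  -3.  ] w 18.7
```

```bash
python3 -m handwheel '[[[0,0,0,0,0,0,0],[0,0,0,0,0,0,0]]]' 45
python3 - <<'E'
from h import *
st()
t=manip.camera('top');s=manip.camera('scene')
crop('top',430,190,70,50,9,'pics/t8.png',t);crop('scene',210,80,60,90,6,'pics/s8.png',s)
E
```

```text
clock: 8.8
position: [0.5678, -0.3501, 0.2491]
ee_rot: [0.924, -0.124, 0.358, 0.049]
ft_force: [0.3, -0.1, -2.1]
grip_width: 0.217
t 8.8 tcp [ 0.5678 -0.3501  0.2491] pinch [ 0.5557 -0.3468  0.2629] z [ 0.649 -0.178 -0.74 ] y [-0.264 -0.965  0.001] q [-0.47 -0.08  1.05  2.04 -0.34  0.47 -0.98] F [ 0.25 -0.09 -2.09] w 18.5
```

View pics/t8.png

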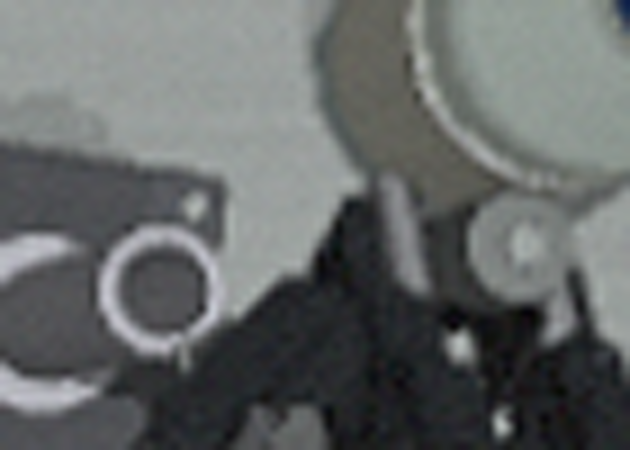

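View pics/s8.png

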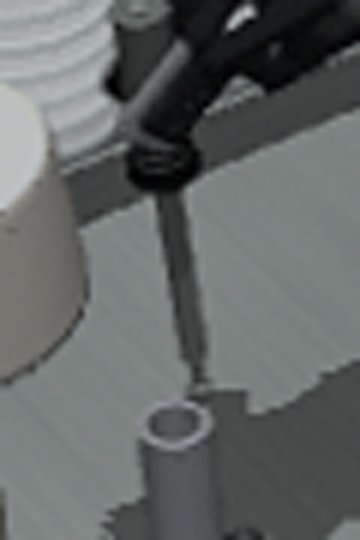

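```bash
python3 - <<'E'
from h import *
R=Rn.from_euler('z',-28,degrees=True).as_matrix()@Rs(1)
relp([.564,-.344,.285],R)
E
```

```text
rel [ 0.0212 -0.0044 -0.0117] [-0.0325  0.0474  0.0363]
```

```bash
python3 -m handwheel '[[[0.007,-0.002,-0.004,-0.01,0.016,0.012,0],[0.014,-0.003,-0.008,-0.02,0.032,0.024,0],[0.021,-0.0044,-0.0117,-0.0325,0.0474,0.0363,0],[0.021,-0.0044,-0.0117,-0.0325,0.0474,0.0363,0],[0.021,-0.0044,-0.0117,-0.0325,0.0474,0.0363,0]]]' 45
python3 - <<'E'
from h import *
st()
R=Rn.from_euler('z',-28,degrees=True).as_matrix()@Rs(1)
relp([.564,-.344,.285],R)
t=manip.camera('top');s=manip.camera('scene')
crop('top',430,190,70,50,9,'pics/t9.png',t);crop('scene',210,60,60,90,6,'pics/s9.png',s)
E
```

```text
clock: 9.52
position: [0.5764, -0.3475, 0.2711]
ee_rot: [0.912, -0.146, 0.378, 0.06]
ft_force: [0.6, -0.7, -1.9]
grip_width: 0.22
t 9.53 tcp [ 0.5764 -0.3475  0.2711] pinch [ 0.5639 -0.3434  0.2844] z [ 0.671 -0.22  -0.708] y [-0.312 -0.95  -0.   ] q [-0.39 -0.13  0.92  2.04 -0.18  0.42 -1.19] F [ 0.61 -0.69 -1.9 ] w 18.8
rel [ 0.0007  0.0006 -0.0002] [-0.0001  0.0008 -0.0003]
```

View pics/t9.png

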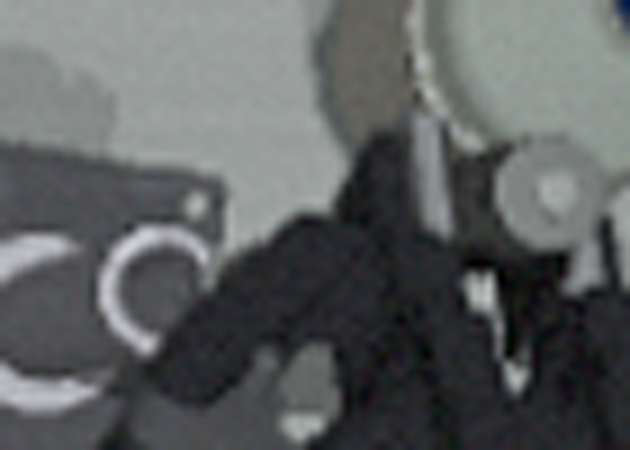

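View pics/s9.png

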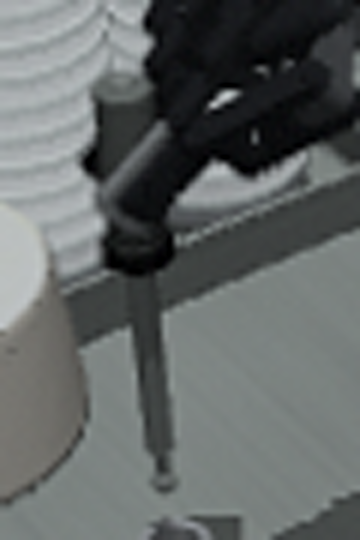

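```bash
python3 - <<'E'
from h import *
a,e=tri((430+555.5/9-.5,190+190.5/9-.5),(210+122.5/6-.5,60+86/6-.5));print('top',a,e)
b=onz('scene',(210+163.5/6-.5,60+482.5/6-.5),a[2]-.1675)[0];print('ball',b, (a-b)/.1675)
print('scene rim at .12', onz('scene',[(238.7,150.1),(210+174.5/6-.5,80+425/6-.5)],.1225))
print('top rim', onz('top',[(447.6,221.7)],.1225))
o=manip.get_obs();R=Rn.from_quat(o['ee_rot']).as_matrix();print(R.T@[1,0,0],R.T@[0,1,0],R.T@[0,0,-1])
E
```

```text
top [ 0.5691 -0.3448  0.3164] 0.0008548955873805716
ball [ 0.5698 -0.3433  0.1489] [-0.0041 -0.0091  1.    ]
scene rim at .12 [[ 0.5696 -0.3398  0.1225]
 [ 0.5702 -0.3393  0.1225]]
top rim [[ 0.57   -0.3399  0.1225]]
[ 0.6721 -0.312   0.6716] [-0.221  -0.9501 -0.2202] [-0.7067  0.0004  0.7075]
```

```bash
python3 -m handwheel '[[[-0.001,-0.0038,-0.001,0,0,0,0],[-0.011,-0.0038,0.009,0,0,0,0],[-0.021,-0.0038,0.019,0,0,0,0],[-0.031,-0.0038,0.029,0,0,0,0],[-0.036,-0.0038,0.034,0,0,0,0],[-0.036,-0.0038,0.034,0,0,0,0]]]' 45
python3 - <<'E'
from h import *
st()
t=manip.camera('top');s=manip.camera('scene')
crop('top',430,190,70,50,9,'pics/t10.png',t);crop('scene',210,80,60,90,6,'pics/s10.png',s)
E
```

```text
clock: 10.38
position: [0.5766, -0.3424, 0.2215]
ee_rot: [0.912, -0.146, 0.378, 0.06]
ft_force: [0.0, -0.2, -0.7]
grip_width: 0.218
t 10.38 tcp [ 0.5766 -0.3424  0.2215] pinch [ 0.564  -0.3383  0.2347] z [ 0.672 -0.22  -0.708] y [-0.311 -0.95  -0.001] q [-0.53 -0.05  1.09  2.11 -0.44  0.32 -0.94] F [ 0.04 -0.24 -0.72] w 18.6
```

View pics/s10.png

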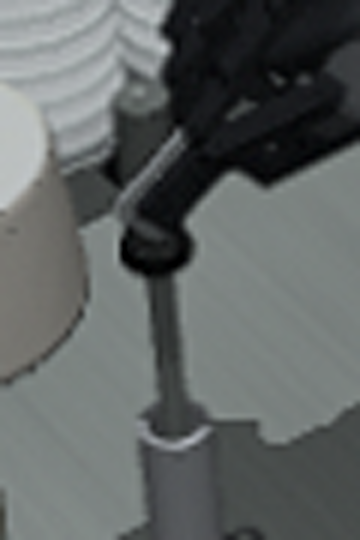

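The nose is in the bore (scene crop (170,420)) with no side force. I continue down.

```bash
python3 -m handwheel '[[[-0.01,0,0.01,0,0,0,0],[-0.02,0,0.02,0,0,0,0],[-0.03,0,0.03,0,0,0,0],[-0.04,0,0.04,0,0,0,0],[-0.046,0,0.046,0,0,0,0],[-0.046,0,0.046,0,0,0,0]]]' 45
python3 - <<'E'
from h import *
st()
s=manip.camera('scene')
crop('scene',210,80,60,90,6,'pics/s11.png',s)
E
```

```text
clock: 11.22
position: [0.5765, -0.3431, 0.1568]
ee_rot: [0.912, -0.146, 0.378, 0.06]
ft_force: [0.2, -0.4, -1.0]
grip_width: 0.22
t 11.22 tcp [ 0.5765 -0.3431  0.1568] pinch [ 0.5639 -0.339   0.17  ] z [ 0.672 -0.22  -0.707] y [-0.312 -0.95  -0.001] q [-0.38  0.15  1.01  2.17 -1.24  0.32 -0.22] F [ 0.2  -0.45 -0.98] w 18.8
```

View pics/s11.png

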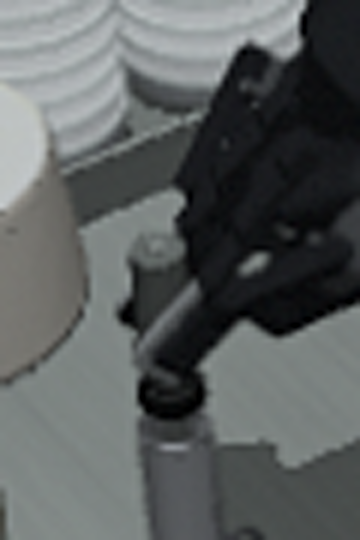

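The collar is about 11 mm above the mouth and joint 5 is close to its limit. The tube guides the probe from here, so I let it slide home.

```bash
python3 -m handwheel '[[[0,0,0,0,0,0,0.03],[0,0,0,0,0,0,0.06],[0,0,0,0,0,0,0.085],[0,0,0,0,0,0,0.085],[0,0,0,0,0,0,0.085]]]' 45
python3 - <<'E'
from h import *
st()
s=manip.camera('scene')
crop('scene',210,80,60,90,6,'pics/s12.png',s)
E
```

```text
clock: 11.9
position: [0.5768, -0.3429, 0.1572]
ee_rot: [0.912, -0.146, 0.378, 0.06]
ft_force: [0.6, -1.5, 0.6]
grip_width: 0.99
t 11.9 tcp [ 0.5768 -0.3429  0.1572] pinch [ 0.5642 -0.3387  0.1704] z [ 0.672 -0.22  -0.707] y [-0.312 -0.95  -0.001] q [-0.38  0.15  1.01  2.17 -1.25  0.32 -0.22] F [ 0.64 -1.51  0.64] w 84.6
```

View pics/s12.png

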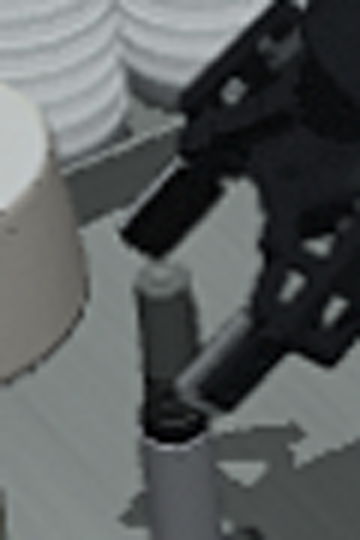

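The probe is seated (collar on the mouth at scene crop (175,425)) and the fingers are clear. I back off and check the room around the handle for a vertical regrasp.

```bash
python3 -m handwheel '[[[0,0,-0.03,0,0,0,0.085],[0,0,-0.06,0,0,0,0.085],[0,0,-0.09,0,0,0,0.085],[0,0,-0.12,0,0,0,0.085],[-0.01,0,-0.13,0,0,0,0.085]]]' 45
python3 - <<'E'
from h import *
st()
print('bottle cap',onz('top',[(508,187)],.15)[0])
R=Rzy([0,0,-1],[np.cos(np.radians(-60)),np.sin(np.radians(-60)),0])
relp([.569,-.340,.30],R)
t=manip.camera('top');s=manip.camera('scene')
cv2.imwrite('pics/t13f.png',t);crop('top',400,160,100,90,6,'pics/t13.png',t);crop('scene',200,100,70,90,6,'pics/s13.png',s)
E
```

```text
clock: 12.58
position: [0.4821, -0.3123, 0.2439]
ee_rot: [0.912, -0.146, 0.379, 0.061]
ft_force: [-0.4, 0.1, 0.5]
grip_width: 1.0
t 12.57 tcp [ 0.4821 -0.3123  0.2439] pinch [ 0.4695 -0.3082  0.2571] z [ 0.673 -0.222 -0.705] y [-0.312 -0.95   0.001] q [-0.04 -0.34  0.57  2.27 -0.01  0.39 -1.3 ] F [-0.43  0.1   0.49] w 85.4
bottle cap [ 0.6308 -0.4494  0.15  ]
rel [ 0.0908 -0.0008  0.0383] [ 0.3322 -0.7397 -0.7958]
```

View pics/t13.png

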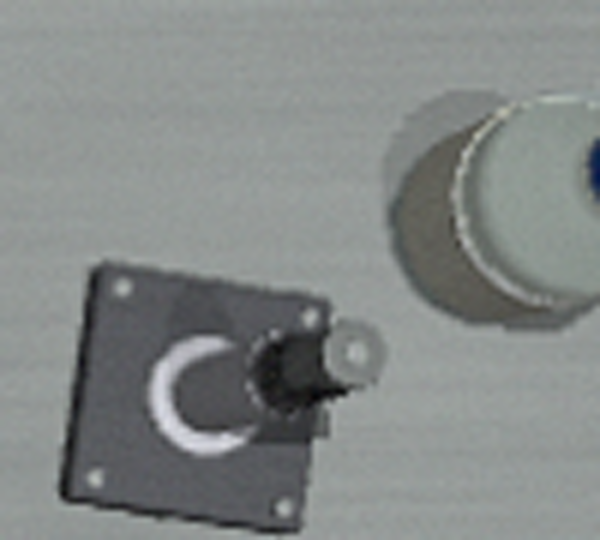

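View pics/s13.png

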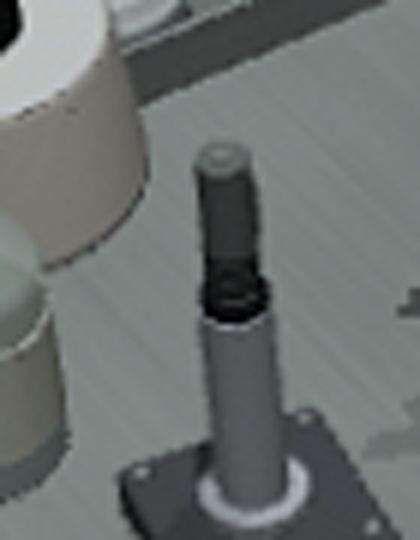

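```bash
python3 - <<'E'
from h import *
print(tri((400+355.5/6-.5,160+353.5/6-.5),(200+222.5/6-.5,100+160.5/6-.5)))
R=Rzy([0,0,-1],[np.cos(np.radians(-10)),np.sin(np.radians(-10)),0])
relp([.55,-.340,.30],R)
E
```

```text
(array([ 0.5696, -0.3386,  0.1893]), np.float64(0.000893098072325861))
rel [0.0781 0.0032 0.0268] [ 0.6743 -0.5827 -1.6174]
```

```bash
python3 -m handwheel '[[[0.02,0,-0.01,0.067,-0.058,-0.162,0.085],[0.03,0,-0.01,0.135,-0.117,-0.323,0.085],[0.04,0,0,0.202,-0.175,-0.485,0.085],[0.05,0.001,0.01,0.27,-0.233,-0.647,0.085],[0.06,0.002,0.015,0.337,-0.291,-0.809,0.085],[0.068,0.003,0.02,0.405,-0.35,-0.97,0.085],[0.074,0.003,0.025,0.472,-0.408,-1.132,0.085],[0.078,0.003,0.027,0.539,-0.466,-1.294,0.085]]]' 45
python3 - <<'E'
from h import *
st()
R=Rzy([0,0,-1],[np.cos(np.radians(-10)),np.sin(np.radians(-10)),0])
relp([.5695,-.340,.28],R)
E
```

```text
clock: 13.68
position: [0.5531, -0.3382, 0.2769]
ee_rot: [0.868, 0.486, 0.1, 0.015]
ft_force: [-0.2, -0.5, 0.8]
grip_width: 0.997
t 13.68 tcp [ 0.5531 -0.3382  0.2769] pinch [ 0.5496 -0.3395  0.2952] z [ 0.187  0.072 -0.98 ] y [ 0.841 -0.527  0.122] q [-0.24  0.44  1.1   1.49 -0.59  1.38  0.35] F [-0.16 -0.45  0.82] w 85.1
rel [0.0043 0.0128 0.0182] [ 0.1516 -0.1349 -0.3739]
```

```bash
python3 -m handwheel '[[[0.001,0.004,0.005,0.05,-0.045,-0.125,0.085],[0.003,0.008,0.01,0.1,-0.09,-0.25,0.085],[0.0043,0.0128,0.018,0.1516,-0.1349,-0.374,0.085],[0.0043,0.0128,0.018,0.1516,-0.1349,-0.374,0.085],[0.0043,0.0128,0.018,0.1516,-0.1349,-0.374,0.085]]]' 45
python3 - <<'E'
from h import *
st()
R=Rzy([0,0,-1],[np.cos(np.radians(-10)),np.sin(np.radians(-10)),0])
relp([.5695,-.340,.158],R)
t=manip.camera('top');s=manip.camera('scene')
crop('top',400,160,120,100,5,'pics/t14.png',t);crop('scene',180,60,100,110,5,'pics/s14.png',s)
E
```

```text
clock: 14.3
position: [0.5683, -0.3403, 0.2627]
ee_rot: [0.769, 0.639, 0.003, 0.001]
ft_force: [-0.7, 0.1, 0.5]
grip_width: 0.994
t 14.3 tcp [ 0.5683 -0.3403  0.2627] pinch [ 0.5682 -0.3403  0.2814] z [ 0.005  0.002 -1.   ] y [ 0.983 -0.183  0.004] q [-0.18  0.56  1.01  1.35 -0.47  1.48  0.61] F [-0.69  0.08  0.51] w 84.8
rel [0.0001 0.0006 0.1234] [ 0.0045 -0.0032 -0.0092]
```

View pics/s14.png

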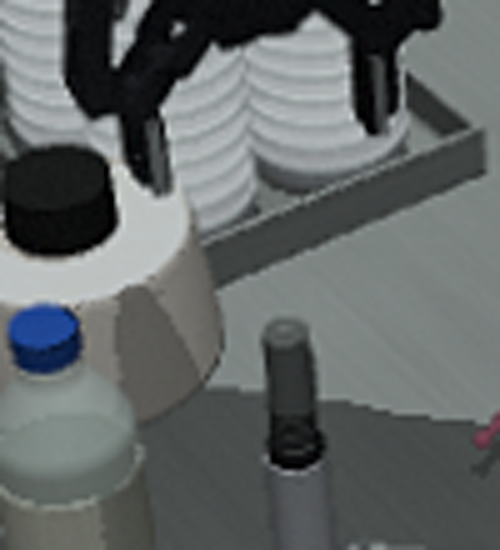

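View pics/t14.png

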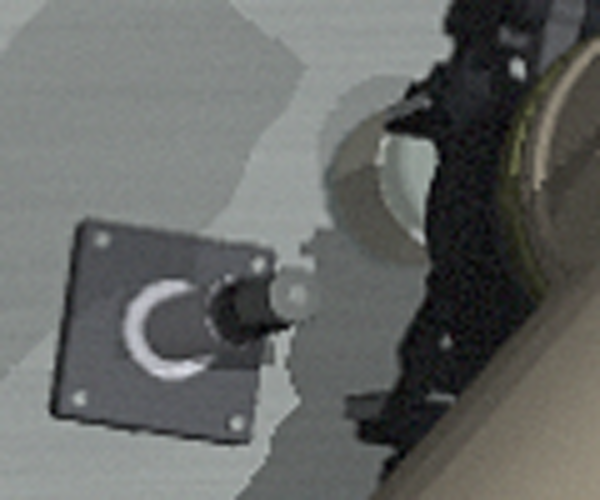

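The open jaws are centred about the upright handle (scene crop (290,330), top crop (295,293)), and the bottle is clear. I descend and grip.

```bash
python3 -m handwheel '[[[0,0.0006,0.03,0.004,-0.003,-0.009,0.085],[0,0.0006,0.06,0.004,-0.003,-0.009,0.085],[0,0.0006,0.09,0.004,-0.003,-0.009,0.085],[0,0.0006,0.115,0.004,-0.003,-0.009,0.085],[0,0.0006,0.1235,0.004,-0.003,-0.009,0.085],[0,0.0006,0.1235,0.004,-0.003,-0.009,0.05],[0,0.0006,0.1235,0.004,-0.003,-0.009,0],[0,0.0006,0.1235,0.004,-0.003,-0.009,0]]]' 45
python3 -m handwheel '[[[0,0,0,0,0,0,0],[0,0,0,0,0,0,0],[0,0,0,0,0,0,0]]]' 45
python3 - <<'E'
from h import *
st()
s=manip.camera('scene')
crop('scene',180,60,100,110,5,'pics/s15.png',s)
E
```

```text
clock: 15.4
position: [0.57, -0.3401, 0.1402]
ee_rot: [0.765, 0.644, 0.0, 0.0]
ft_force: [0.4, 0.4, 0.3]
grip_width: 0.372
clock: 15.78
position: [0.5698, -0.3401, 0.1398]
ee_rot: [0.765, 0.644, 0.0, 0.0]
ft_force: [-1.0, -0.3, 5.9]
grip_width: 0.223
t 15.78 tcp [ 0.5698 -0.3401  0.1398] pinch [ 0.5698 -0.3401  0.1585] z [ 0. -0. -1.] y [ 0.985 -0.171  0.   ] q [-0.17  0.65  0.94  1.5  -0.54  1.27  0.67] F [-0.97 -0.32  5.95] w 19.1
```

View pics/s15.png

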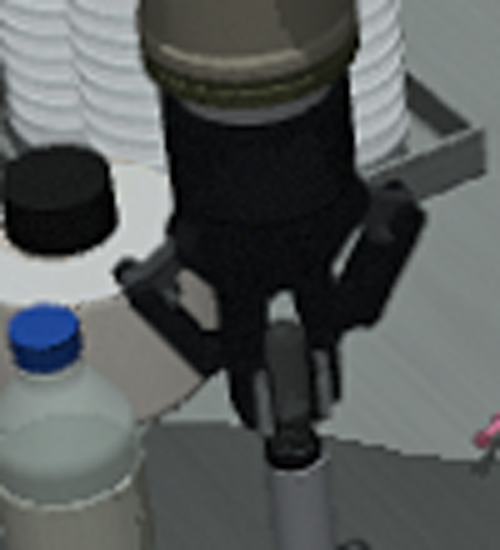

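Gripped with the probe seated, so handle centre z = TCP z + 17 mm. I lift straight out.

```bash
python3 -m handwheel '[[[0,0,-0.02,0,0,0,0],[0,0,-0.04,0,0,0,0],[0,0,-0.06,0,0,0,0],[0,0,-0.085,0,0,0,0],[0,0,-0.11,0,0,0,0],[0,0,-0.135,0,0,0,0],[0,0,-0.15,0,0,0,0],[0,0,-0.15,0,0,0,0]]]' 45
python3 - <<'E'
from h import *
st()
t=manip.camera('top');s=manip.camera('scene')
cv2.imwrite('pics/t16f.png',t);cv2.imwrite('pics/s16f.png',s)
crop('top',400,160,120,100,5,'pics/t16.png',t);crop('scene',180,40,100,110,5,'pics/s16.png',s)
E
```

```text
clock: 16.82
position: [0.5699, -0.3402, 0.2904]
ee_rot: [0.765, 0.644, 0.0, 0.001]
ft_force: [-0.1, -0.6, -1.6]
grip_width: 0.223
t 16.82 tcp [ 0.5699 -0.3402  0.2904] pinch [ 0.5699 -0.3402  0.3091] z [ 0.001 -0.001 -1.   ] y [ 0.985 -0.171  0.001] q [-0.18  0.55  1.01  1.29 -0.46  1.54  0.61] F [-0.15 -0.64 -1.56] w 19.0
```

View pics/s16.png

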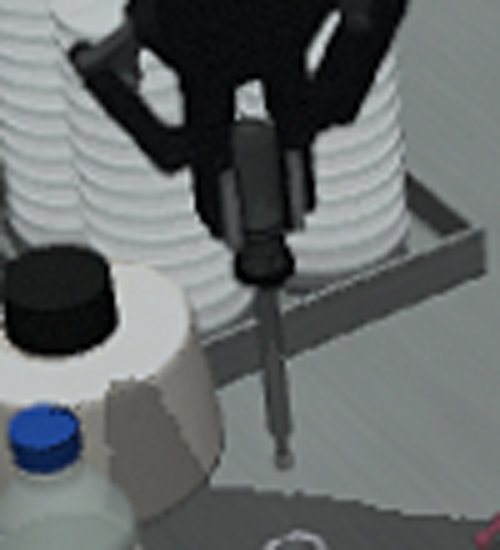

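View pics/t16.png

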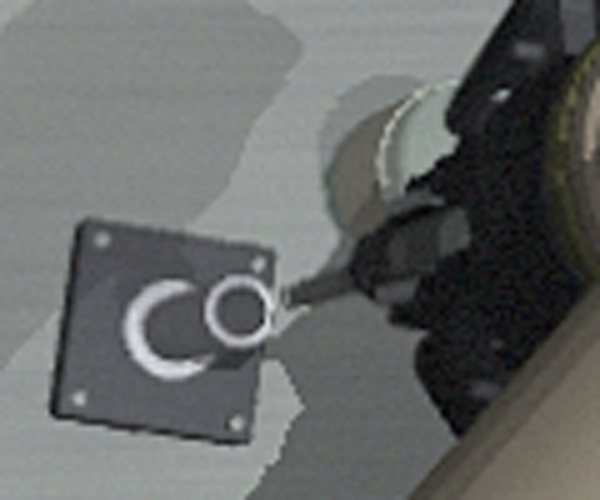

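```bash
python3 - <<'E'
from h import *
print(tri((456.7,219.4),(236.6,132.0)), proj('scene',[.57,-.3402,.171]),proj('top',[.57,-.3402,.171]))
# move to over seam0
SO=np.array([.52435,.2488]);sy=np.array([-.9924,-.1234])
p=SO+.072*sy;print(p)
o=manip.get_obs();R=Rn.from_quat(o['ee_rot']).as_matrix();R1=Rzy([0,0,-1],[.985,-.171,0])
rel([p[0],p[1],.29],R1);rel([.52,-.05,.29],R1)
E
```

```text
(array([ 0.5696, -0.3407,  0.1723]), np.float64(0.00038163240593717593)) [[236.5395 132.6594]] [[456.0841 219.3347]]
[0.4529 0.2399]
rel [ 0.5511 -0.214  -0.001 ] [-0.0011 -0.0005  0.0001]
rel [ 0.2769 -0.0983 -0.0013] [-0.0011 -0.0005  0.0001]
```

```bash
python3 -m handwheel '[[[0.02,-0.008,0,0,0,0,0],[0.06,-0.025,0,0,0,0,0],[0.105,-0.045,0,0,0,0,0],[0.15,-0.06,0,0,0,0,0],[0.195,-0.08,0,0,0,0,0],[0.24,-0.095,0,0,0,0,0],[0.27,-0.105,0,0,0,0,0],[0.29,-0.115,0,0,0,0,0]]]' 45
python3 - <<'E'
from h import *
st()
R1=Rzy([0,0,-1],[.985,-.171,0]);rel([.4529,.2399,.29],R1)
E
```

```text
clock: 17.92
position: [0.5053, -0.0322, 0.2884]
ee_rot: [0.764, 0.645, -0.001, -0.001]
ft_force: [0.6, -0.4, -2.2]
grip_width: 0.221
t 17.93 tcp [ 0.5053 -0.0322  0.2884] pinch [ 0.5053 -0.0322  0.3071] z [-0.002  0.    -1.   ] y [ 0.986 -0.168 -0.002] q [-1.11  0.01  1.12  1.72 -0.01  1.42 -0.16] F [ 0.61 -0.39 -2.15] w 18.9
rel [ 0.2594 -0.0974 -0.0015] [-0.0016  0.      0.0028]
```

```bash
python3 -m handwheel '[[[0.03,-0.011,0,0,0,0,0],[0.07,-0.026,0,0,0,0,0],[0.115,-0.043,0,0,0,0,0],[0.16,-0.06,0,0,0,0,0],[0.205,-0.077,0,0,0,0,0],[0.24,-0.09,0.02,0,0,0,0],[0.2594,-0.0974,0.05,-0.0016,0,0.003,0],[0.2594,-0.0974,0.068,-0.0016,0,0.003,0]]]' 45
python3 -m handwheel '[[[0,0,0,0,0,0,0],[0,0,0,0,0,0,0]]]' 45
python3 - <<'E'
from h import *
st()
t=manip.camera('top');s=manip.camera('scene')
cv2.imwrite('pics/t17f.png',t);cv2.imwrite('pics/s17f.png',s)
crop('top',90,200,130,110,5,'pics/t17.png',t);crop('scene',380,170,140,120,5,'pics/s17.png',s)
E
```

```text
clock: 18.92
position: [0.4528, 0.2387, 0.219]
ee_rot: [0.765, 0.644, -0.001, 0.001]
ft_force: [-0.3, 0.0, -1.6]
grip_width: 0.222
clock: 19.18
position: [0.4551, 0.2368, 0.2221]
ee_rot: [0.767, 0.642, 0.001, 0.0]
ft_force: [-0.1, 0.6, -2.3]
grip_width: 0.223
t 19.18 tcp [0.4551 0.2368 0.2221] pinch [0.455  0.2368 0.2408] z [ 0.002  0.001 -1.   ] y [ 0.984 -0.176  0.002] q [-1.35  0.09  0.84  1.8  -0.07  1.28 -0.67] F [-0.1   0.61 -2.35] w 19.0
```

View pics/s17.png

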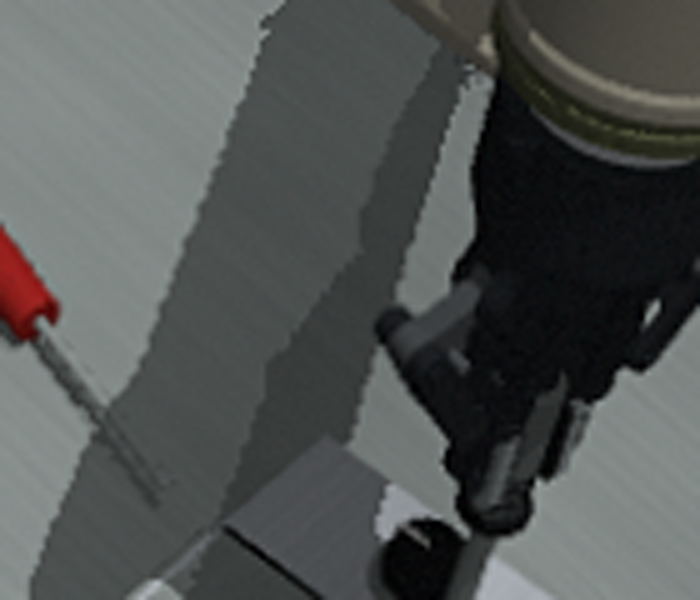

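View pics/t17.png

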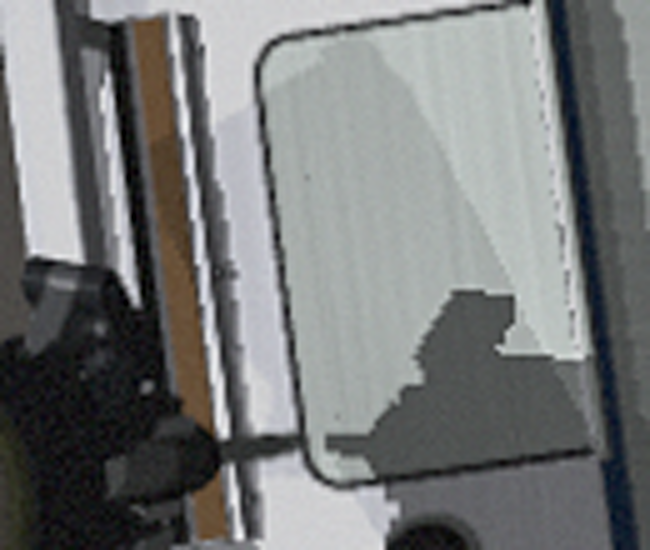

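```bash
python3 -m handwheel '[[[0,0,0,0,0,0,0],[0,0,0,0,0,0,0]]]' 45
python3 - <<'E'
from h import *
st()
o=manip.get_obs();p=o['position']
t=manip.camera('top');s=manip.camera('scene')
B=[p[0],p[1],p[2]+.0172-.1365]
print(proj('top',B),proj('scene',B),B)
crop('scene',440,260,60,60,9,'pics/s18.png',s);crop('top',130,260,60,50,9,'pics/t18.png',t)
E
```

```text
clock: 19.52
position: [0.4545, 0.2378, 0.2216]
ee_rot: [0.766, 0.643, 0.001, 0.0]
ft_force: [-0.0, -0.8, -1.6]
grip_width: 0.224
t 19.52 tcp [0.4545 0.2378 0.2216] pinch [0.4545 0.2378 0.2403] z [ 0.002  0.    -1.   ] y [ 0.985 -0.174  0.002] q [-1.35  0.09  0.84  1.81 -0.07  1.28 -0.67] F [-0.01 -0.79 -1.59] w 19.1
[[145.9616 288.6605]] [[467.4009 307.0905]] [np.float64(0.45449761207213846), np.float64(0.23776005941579895), np.float64(0.10233942134657378)]
```

View pics/s18.png

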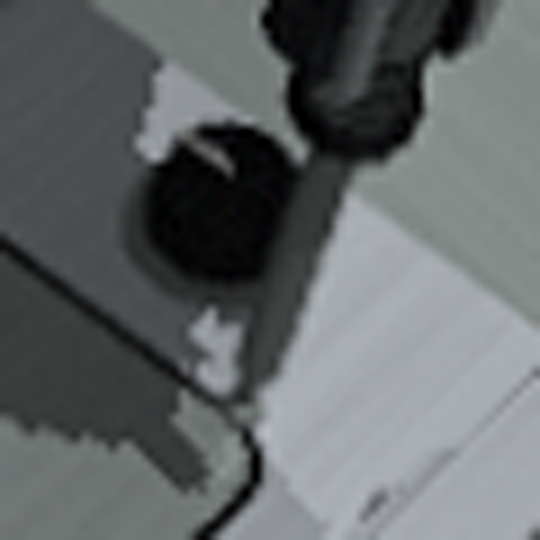

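View pics/t18.png

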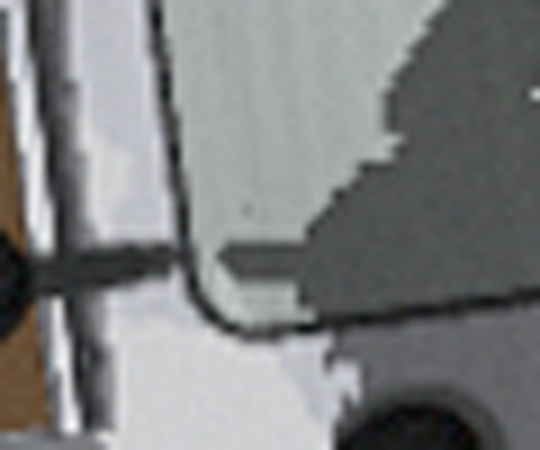

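```bash
python3 - <<'E'
from h import *
o=manip.get_obs();p=o['position']
for z,n in((-.1365,'ball'),(-.121,'noseend'),(-.037,'collar'),(0,'hc')):
    B=[p[0],p[1],p[2]+.0172+z];print(n,proj('top',B),proj('scene',B))
print(tri((149.8,288.2),(467.3,305.1)),tri((148.3,288.2),(467.3,305.1)))
t=manip.camera('top');s=manip.camera('scene')
crop('top',110,270,60,36,13,'pics/t19.png',t);crop('scene',455,265,40,45,13,'pics/s19.png',s)
E
```

```text
ball [[145.9681 288.7281]] [[467.4563 307.1378]]
noseend [[143.176 289.194]] [[469.1611 302.1104]]
collar [[126.1794 292.0267]] [[478.9851 272.7977]]
hc [[117.5202 293.4678]] [[483.6464 258.6797]]
(array([0.4532, 0.2327, 0.1011]), np.float64(0.005451787050170608)) (array([0.454 , 0.2341, 0.1036]), np.float64(0.003648055816534775))
```

View pics/t19.png

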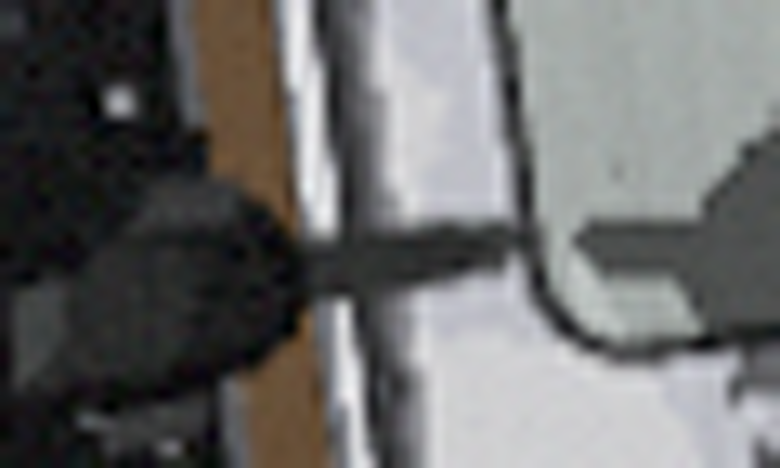

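View pics/s19.png

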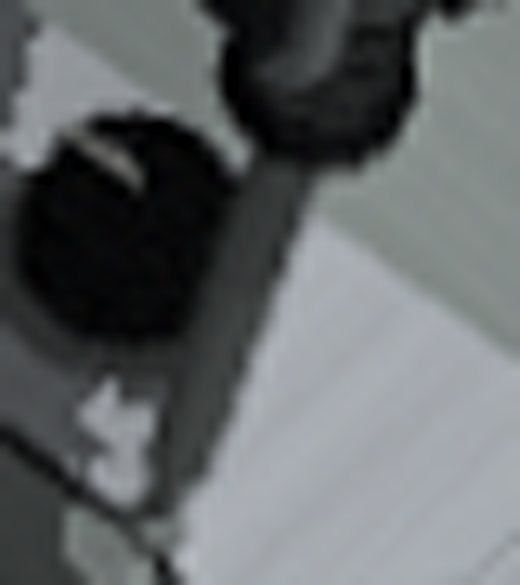

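The ball edge at top (148.7) matches the expected ball position, so the probe is upright in the hand. Now I measure the joint in the scene view as well, to average with the top view.

```bash
python3 - <<'E'
from h import *
t=cv2.imread('pics/top0.png');s=cv2.imread('pics/scene0.png')
SO=np.array([.52435,.2488]);sy=np.array([-.9924,-.1234]);sx=np.array([-.1234,.9924])
def sub(n,im,base,dirn,lo,hi):
    bh=cv2.morphologyEx(cv2.cvtColor(im,cv2.COLOR_BGR2GRAY),cv2.MORPH_BLACKHAT,np.ones((9,9),np.uint8)).astype(np.float32)
    out=[]
    for b in base:
        off=np.arange(-.010,.0101,.00025)
        P=np.c_[b+off[:,None]*dirn,np.full(len(off),.07)]
        q=proj(n,P).astype(np.float32)
        w=cv2.remap(bh,q[:,0].reshape(1,-1),q[:,1].reshape(1,-1),cv2.INTER_LINEAR)[0]
        w=np.where(w>w.max()*.5,w,0) if w.max()>35 else w*0
        if w.sum(): out.append((w*off).sum()/w.sum())
        else: out.append(np.nan)
    return np.array(out)*1000
ks=np.arange(.07,-.076,-.0145)
for n,im in(('top',t),('scene',s)):
    print(n,'long dx(mm)',sub(n,im,[SO+k*sy for k in ks],sx,0,0).round(1))
    print(n,'short far dy',sub(n,im,[SO-.09*sy-k*sx for k in np.arange(.02,.08,.01)],sy,0,0).round(1))
    print(n,'short near dy',sub(n,im,[SO+.09*sy-k*sx for k in np.arange(.02,.08,.01)],sy,0,0).round(1))
E
```

```text
top long dx(mm) [-0.2  0.  -0.3 -0.2 -0.4 -0.2 -0.3 -0.2 -0.4 -0.3 -0.2]
top short far dy [-0.1  0.  -0.3 -0.5  0.2  0. ]
top short near dy [-0.2  0.1  0.5  0.1  0.2  0.5]
scene long dx(mm) [-2.1 -2.5 -2.2 -2.  -2.1 -2.3 -2.2 -2.1 -2.3 -2.4 -2.2]
scene short far dy [2.5 2.6 2.3 2.7 2.5 2.5]
scene short near dy [3.  3.  2.9 2.7 2.6 2.5]
```

```bash
cat >> h.py <<'E'
SX=np.array([-.1234,.9924]);SY=np.array([-.9924,-.1234]);SO=np.array([.52435,.2488])-.0006*SX+.0006*SY
R1=Rzy([0,0,-1],[.985,-.171,0])
def sp():
    o=manip.get_obs();d=o['position'][:2]-SO;print('sealer xy mm',(1000*np.array([d@SX,d@SY])).round(1),'plunger est',round((.1938-o['position'][2])*1000,1))
E
python3 - <<'E'
from h import *
st();sp();p=SO+.071*SY;rel([p[0],p[1],.2],R1)
E
```

```text
t 19.73 tcp [0.4543 0.2378 0.2213] pinch [0.4543 0.2378 0.24  ] z [ 0.001 -0.    -1.   ] y [ 0.985 -0.174  0.001] q [-1.35  0.09  0.84  1.81 -0.07  1.28 -0.67] F [ 0.54 -0.2  -1.68] w 18.9
sealer xy mm [-1.7 70.2] plunger est -27.5
rel [ 0.0014 -0.0013  0.0213] [ 0.0013 -0.0002 -0.0028]
```

Correct in xy and go down to 6 mm above contact.

```bash
python3 -m handwheel '[[[0.0014,-0.0013,0.01,0.001,0,-0.003,0],[0.0014,-0.0013,0.021,0.001,0,-0.003,0],[0.0014,-0.0013,0.021,0.001,0,-0.003,0],[0.0014,-0.0013,0.021,0.001,0,-0.003,0]]]' 45
python3 - <<'E'
from h import *
st();sp();p=SO+.071*SY;rel([p[0],p[1],.1888],R1)
t=manip.camera('top');s=manip.camera('scene')
o=manip.get_obs()['position']
print(proj('top',[o[0],o[1],o[2]+.0172-.1365]),proj('scene',[o[0],o[1],o[2]+.0172-.1365]))
crop('top',120,270,60,36,13,'pics/t20.png',t);crop('scene',445,285,45,45,13,'pics/s20.png',s)
E
```

```text
clock: 20.23
position: [0.4534, 0.2393, 0.2003]
ee_rot: [0.765, 0.644, 0.0, 0.0]
ft_force: [0.4, 0.1, -1.1]
grip_width: 0.224
t 20.23 tcp [0.4534 0.2393 0.2003] pinch [0.4534 0.2393 0.219 ] z [ 0. -0. -1.] y [ 0.985 -0.171  0.   ] q [-1.35  0.11  0.84  1.83 -0.09  1.23 -0.66] F [ 0.38  0.07 -1.14] w 19.1
sealer xy mm [-0.1 71. ] plunger est -6.5
rel [ 0.0001 -0.0001  0.0115] [ 0.0004  0.0002 -0.0001]
[[148.7886 288.5737]] [[466.1542 314.085 ]]
```

View pics/t20.png

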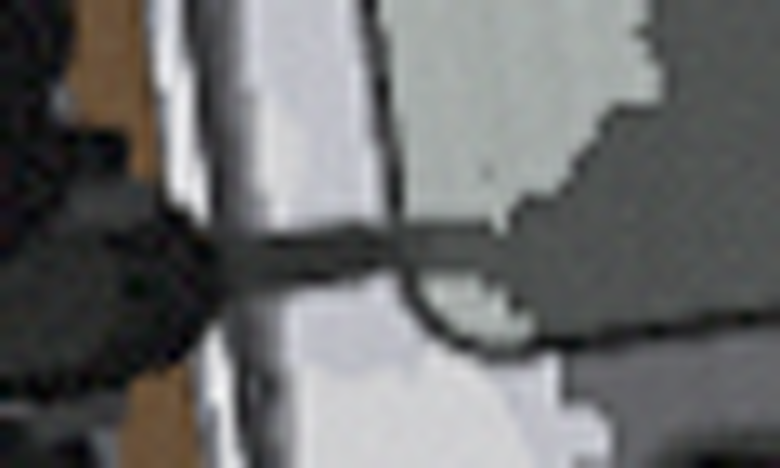

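View pics/s20.png

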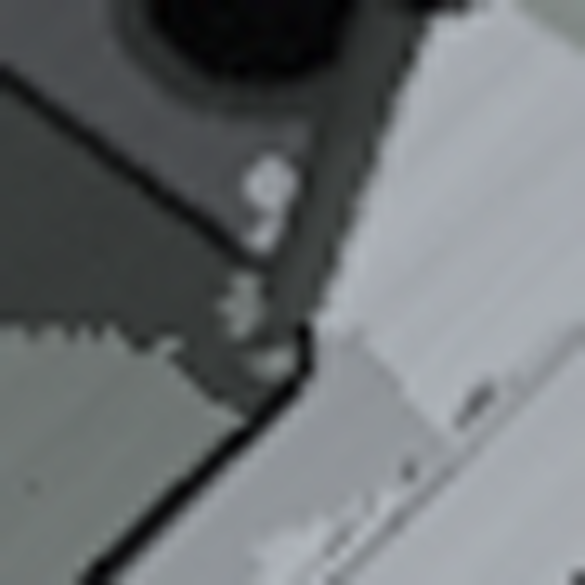

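The ball sits on the joint in both views to within about 1 px, allowing for the scene camera's shared bias. Now I touch down.

```bash
python3 -m handwheel '[[[0,0,0.0025,0,0,0,0],[0,0,0.005,0,0,0,0],[0,0,0.0075,0,0,0,0],[0,0,0.01,0,0,0,0],[0,0,0.0115,0,0,0,0],[0,0,0.0115,0,0,0,0]]]' 45
python3 - <<'E'
from h import *
st();sp()
for k in(.023,):
    p=SO+k*SY;rel([p[0],p[1],.1888],R1)
s=manip.camera('scene');crop('scene',445,285,45,45,13,'pics/s21.png',s)
E
```

```text
clock: 21.08
position: [0.4533, 0.2394, 0.1887]
ee_rot: [0.765, 0.644, 0.0, 0.0]
ft_force: [-0.5, -0.7, -0.4]
grip_width: 0.219
t 21.07 tcp [0.4533 0.2394 0.1887] pinch [0.4533 0.2394 0.2074] z [ 0. -0. -1.] y [ 0.985 -0.171  0.   ] q [-1.34  0.13  0.84  1.85 -0.1   1.21 -0.65] F [-0.51 -0.68 -0.42] w 18.7
sealer xy mm [ 0. 71.] plunger est 5.1
rel [ 0.014  0.046 -0.   ] [0.0003 0.     0.0001]
```

View pics/s21.png

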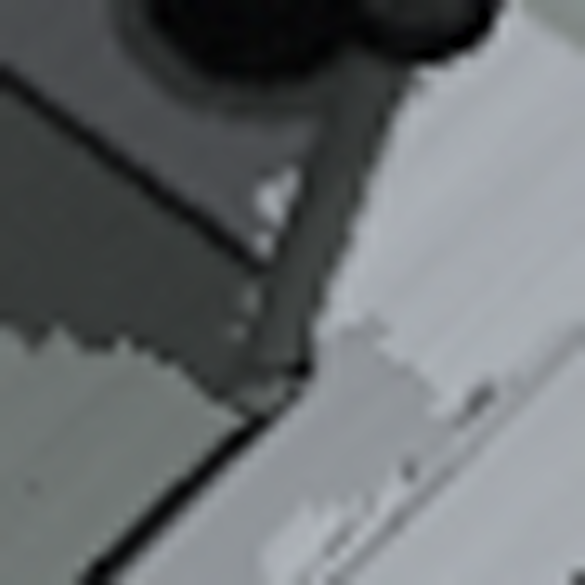

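The plunger is pressed about 5 mm (force rose by about 0.7 N) and the ball is on the line at scene crop (270,395). I start the stroke at 6 mm per row, which is 48 mm/s.

```bash
python3 -m handwheel '[[[0.0009,0.003,0,0,0,0,0],[0.0026,0.0085,0,0,0,0,0],[0.0043,0.0141,0,0,0,0,0],[0.006,0.0199,0,0,0,0,0],[0.0078,0.0256,0,0,0,0,0],[0.0095,0.0313,0,0,0,0,0],[0.0112,0.0368,0,0,0,0,0],[0.0129,0.0423,0,0,0,0,0]]]' 45
python3 - <<'E'
from h import *
st();sp()
p=SO-.018*SY;rel([p[0],p[1],.1888],R1)
E
```

```text
clock: 22.12
position: [0.4976, 0.2449, 0.1888]
ee_rot: [0.765, 0.644, 0.0, 0.0]
ft_force: [-0.4, 0.2, -0.7]
grip_width: 0.222
t 22.12 tcp [0.4976 0.2449 0.1888] pinch [0.4976 0.2449 0.2075] z [ 0. -0. -1.] y [ 0.985 -0.171  0.   ] q [-1.26  0.26  0.84  1.75 -0.2   1.23 -0.54] F [-0.42  0.21 -0.7 ] w 19.0
sealer xy mm [ 0.1 26.4] plunger est 5.0
rel [ 0.0129  0.0425 -0.    ] [ 0.0003 -0.      0.0002]
```

```bash
python3 -m handwheel '[[[0.0014,0.0045,0,0,0,0,0],[0.003,0.01,0,0,0,0,0],[0.0047,0.0155,0,0,0,0,0],[0.0064,0.021,0,0,0,0,0],[0.0081,0.0265,0,0,0,0,0],[0.0098,0.032,0,0,0,0,0],[0.0115,0.0375,0,0,0,0,0],[0.0131,0.043,0,0,0,0,0]]]' 45
python3 - <<'E'
from h import *
st();sp()
p=SO-.062*SY;rel([p[0],p[1],.1888],R1)
E
```

```text
clock: 23.12
position: [0.5422, 0.2505, 0.1888]
ee_rot: [0.765, 0.644, 0.0, 0.0]
ft_force: [-1.1, -0.1, -1.1]
grip_width: 0.222
t 23.12 tcp [0.5422 0.2505 0.1888] pinch [0.5422 0.2505 0.2075] z [ 0.  0. -1.] y [ 0.985 -0.171  0.   ] q [-1.16  0.38  0.82  1.63 -0.29  1.26 -0.45] F [-1.07 -0.12 -1.08] w 19.0
sealer xy mm [  0.1 -18.5] plunger est 5.0
rel [0.0126 0.0416 0.    ] [ 0.0003 -0.0001  0.0002]
```

Take a quick look (0.1 s) to check tip against line mid-stroke before continuing.

```bash
python3 - <<'E'
from h import *
t=manip.camera('top');s=manip.camera('scene')
o=manip.get_obs()['position']
print(proj('top',[o[0],o[1],.07]),proj('scene',[o[0],o[1],.07]))
crop('top',120,210,60,60,9,'pics/t22.png',t);crop('scene',405,290,60,60,9,'pics/s22.png',s)
E
```

```text
[[144.8566 243.5413]] [[433.8154 347.3973]]
```

View pics/t22.png

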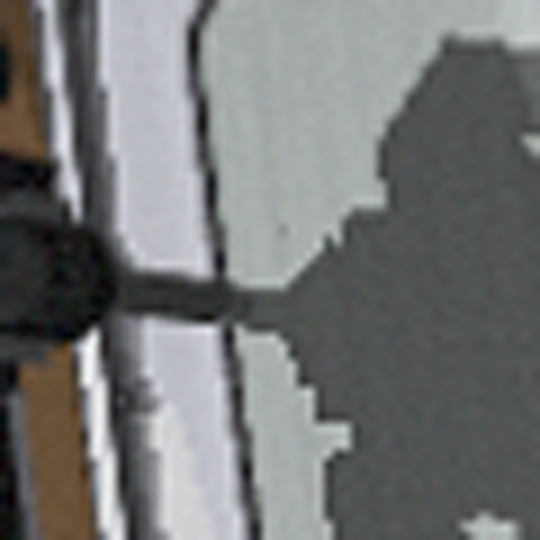

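View pics/s22.png

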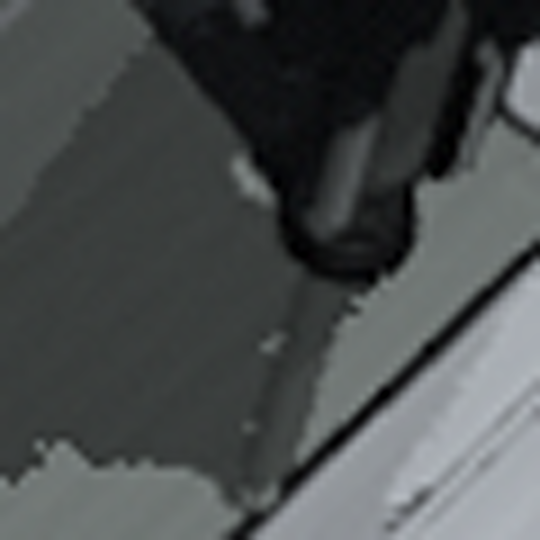

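On the line in both views (scene ball (262,500) on the black joint; top (228,300)). I continue.

```bash
python3 -m handwheel '[[[0.0013,0.0042,0,0,0,0,0],[0.003,0.0097,0,0,0,0,0],[0.0046,0.0152,0,0,0,0,0],[0.0063,0.0207,0,0,0,0,0],[0.008,0.0262,0,0,0,0,0],[0.0096,0.0317,0,0,0,0,0],[0.0112,0.037,0,0,0,0,0],[0.0126,0.0416,0,0,0,0,0]]]' 45
python3 - <<'E'
from h import *
st();sp()
o=manip.get_obs();R=Rn.from_quat(o['ee_rot']).as_matrix();p0=o['position']
def rr(x,y):
    p=SO+x*SX+y*SY;print((x*1000//.1/10,y*1000//.1/10),(R.T@(np.array([p[0],p[1],.1888])-p0)).round(4))
rr(0,-.0665);rr(0,-.071);rr(0,-.075)
for a in(18,36,54,72,90): rr(-.015+.015*np.cos(np.radians(a)),-.075-.015*np.sin(np.radians(a)))
E
```

```text
clock: 24.22
position: [0.5853, 0.2557, 0.1888]
ee_rot: [0.765, 0.644, 0.0, 0.0]
ft_force: [-1.1, -0.1, -1.3]
grip_width: 0.223
t 24.23 tcp [0.5853 0.2557 0.1888] pinch [0.5853 0.2557 0.2075] z [ 0. -0. -1.] y [ 0.985 -0.171  0.   ] q [-1.07  0.48  0.8   1.52 -0.35  1.3  -0.4 ] F [-1.11 -0.11 -1.31] w 19.0
sealer xy mm [ -0. -62.] plunger est 5.0
(0.0, -66.5) [0.0013 0.0043 0.    ]
(0.0, -71.0) [0.0027 0.0086 0.    ]
(0.0, -75.0) [0.0038 0.0125 0.    ]
(np.float64(-0.8), np.float64(-79.7)) [0.0045 0.0171 0.    ]
(np.float64(-2.9), np.float64(-83.9)) [0.0037 0.0217 0.    ]
(np.float64(-6.2), np.float64(-87.2)) [0.0014 0.0259 0.    ]
(np.float64(-10.4), np.float64(-89.3)) [-0.0019  0.0291  0.    ]
(np.float64(-15.0), np.float64(-90.0)) [-0.0062  0.0312  0.    ]
```

```bash
python3 -m handwheel '[[[0.0013,0.0043,0,0,0,0,0],[0.0027,0.0086,0,0,0,0,0],[0.0038,0.0125,0,0,0,0,0],[0.0045,0.0171,0,0,0,0,0],[0.0037,0.0217,0,0,0,0,0],[0.0014,0.0259,0,0,0,0,0],[-0.0019,0.0291,0,0,0,0,0],[-0.0062,0.0312,0,0,0,0,0]]]' 45
python3 - <<'E'
from h import *
st();sp()
o=manip.get_obs();R=Rn.from_quat(o['ee_rot']).as_matrix();p0=o['position']
def rr(x,y):
    p=SO+x*SX+y*SY;print((x,y),(R.T@(np.array([p[0],p[1],.1888])-p0)).round(4))
for x in (.02,.0255,.031,.0365,.042,.0475,.053,.0575,.062): rr(-x,-.09)
E
```

```text
clock: 25.22
position: [0.6148, 0.2439, 0.1889]
ee_rot: [0.765, 0.644, 0.0, 0.0]
ft_force: [0.6, 0.5, -0.6]
grip_width: 0.223
t 25.23 tcp [0.6148 0.2439 0.1889] pinch [0.6148 0.2439 0.2076] z [ 0.  0. -1.] y [ 0.985 -0.171  0.   ] q [-1.    0.53  0.79  1.45 -0.38  1.32 -0.35] F [ 0.61  0.52 -0.56] w 19.0
sealer xy mm [-15.4 -89.8] plunger est 4.9
(-0.02, -0.09) [-0.0043  0.0015  0.0001]
(-0.0255, -0.09) [-0.0096  0.0031  0.0001]
(-0.031, -0.09) [-0.0149  0.0047  0.0001]
(-0.0365, -0.09) [-0.0201  0.0063  0.0001]
(-0.042, -0.09) [-0.0254  0.0079  0.0001]
(-0.0475, -0.09) [-0.0306  0.0095  0.0001]
(-0.053, -0.09) [-0.0359  0.0111  0.0001]
(-0.0575, -0.09) [-0.0402  0.0125  0.0001]
(-0.062, -0.09) [-0.0445  0.0138  0.0001]
```

```bash
python3 -m handwheel '[[[-0.0043,0.0014,0,0,0,0,0],[-0.0096,0.003,0,0,0,0,0],[-0.0149,0.0046,0,0,0,0,0],[-0.0201,0.0062,0,0,0,0,0],[-0.0254,0.0078,0,0,0,0,0],[-0.0306,0.0094,0,0,0,0,0],[-0.0359,0.011,0,0,0,0,0],[-0.0402,0.0124,0,0,0,0,0]]]' 45
python3 -m handwheel '[[[-0.0025,0.0008,0,0,0,0,0],[-0.0043,0.0013,0,0,0,0,0],[-0.0043,0.0013,0,0,0,0,0]]]' 45
python3 - <<'E'
from h import *
st();sp()
t=manip.camera('top');s=manip.camera('scene')
o=manip.get_obs()['position']
print(proj('top',[o[0],o[1],.07]),proj('scene',[o[0],o[1],.07]))
crop('top',140,170,60,60,9,'pics/t23.png',t);crop('scene',350,310,60,60,9,'pics/s23.png',s)
E
```

```text
clock: 26.22
position: [0.62, 0.2021, 0.1888]
ee_rot: [0.765, 0.644, 0.0, 0.0]
ft_force: [-0.1, 0.5, 0.1]
grip_width: 0.218
clock: 26.6
position: [0.6206, 0.198, 0.1889]
ee_rot: [0.765, 0.644, 0.0, 0.0]
ft_force: [0.0, 0.5, -1.3]
grip_width: 0.222
t 26.6 tcp [0.6206 0.198  0.1889] pinch [0.6205 0.198  0.2076] z [ 0. -0. -1.] y [ 0.985 -0.171  0.   ] q [-0.95  0.51  0.8   1.48 -0.37  1.31 -0.29] F [ 0.04  0.46 -1.29] w 18.9
sealer xy mm [-61.7 -89.8] plunger est 4.9
[[170.5471 203.9581]] [[380.6495 350.202 ]]
```

View pics/t23.png

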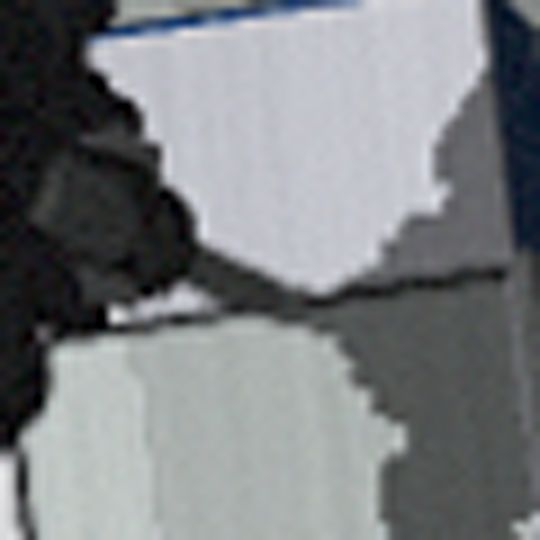

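View pics/s23.png

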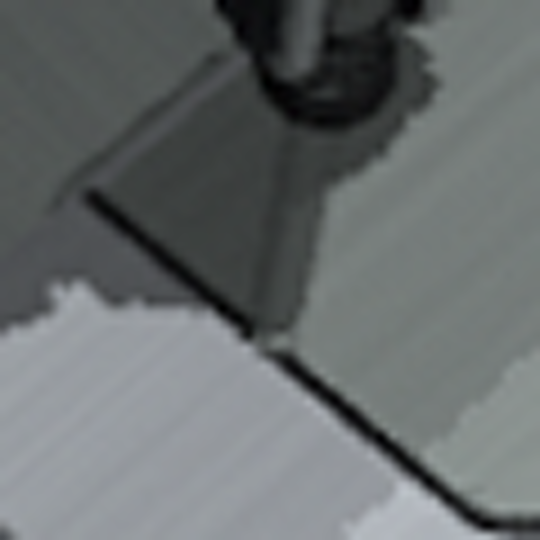

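The ball sits on the short leg at the finish (scene crop (273,342), on the line). I lift off slowly and return.

```bash
python3 -m handwheel '[[[0,0,-0.004,0,0,0,0],[0,0,-0.009,0,0,0,0],[0,0,-0.016,0,0,0,0],[0,0,-0.03,0,0,0,0],[0,0,-0.05,0,0,0,0],[0,0,-0.075,0,0,0,0],[0,0,-0.095,0,0,0,0],[0,0,-0.1015,0,0,0,0]]]' 45
python3 - <<'E'
from h import *
st();rel([.5698,-.3401,.2904],R1)
E
```

```text
clock: 27.7
position: [0.6211, 0.198, 0.2927]
ee_rot: [0.765, 0.644, 0.001, 0.001]
ft_force: [0.5, 0.2, -2.2]
grip_width: 0.222
t 27.7 tcp [0.6211 0.198  0.2927] pinch [0.6211 0.198  0.3114] z [ 0.003  0.001 -1.   ] y [ 0.985 -0.171  0.003] q [-0.95  0.46  0.84  1.32 -0.34  1.5  -0.32] F [ 0.51  0.19 -2.16] w 19.0
rel [-0.5389  0.0415  0.0016] [ 0.0027 -0.0015 -0.    ]
```

```bash
python3 -m handwheel '[[[-0.03,0.002,0,0,0,0,0],[-0.075,0.005,0,0,0,0,0],[-0.12,0.009,0,0,0,0,0],[-0.165,0.013,0,0,0,0,0],[-0.21,0.016,0,0,0,0,0],[-0.255,0.02,0,0,0,0,0],[-0.3,0.023,0,0,0,0,0],[-0.345,0.027,0,0,0,0,0]]]' 45
python3 - <<'E'
from h import *
st();rel([.5698,-.3401,.2904],R1)
E
```

```text
clock: 28.7
position: [0.5877, -0.1477, 0.2904]
ee_rot: [0.765, 0.644, 0.0, -0.0]
ft_force: [0.4, 0.3, -1.3]
grip_width: 0.222
t 28.7 tcp [ 0.5877 -0.1477  0.2904] pinch [ 0.5877 -0.1477  0.3091] z [ 0.  0. -1.] y [ 0.985 -0.171  0.   ] q [-0.55  0.36  0.95  1.46 -0.3   1.47  0.23] F [ 0.35  0.32 -1.32] w 19.0
rel [-0.1926  0.0152 -0.0001] [ 0.0003 -0.0005  0.0003]
```

```bash
python3 -m handwheel '[[[-0.045,0.004,0,0,0,0,0],[-0.09,0.007,0,0,0,0,0],[-0.13,0.0105,0,0,0,0,0],[-0.165,0.013,0,0,0,0,0],[-0.185,0.0145,0,0,0,0,0],[-0.1926,0.0152,0,0,0,0,0],[-0.1926,0.0152,0,0,0,0,0],[-0.1926,0.0152,0,0,0,0,0]]]' 45
python3 - <<'E'
from h import *
st();rel([.5698,-.3401,.2304],R1);rel([.5698,-.3401,.1420],R1)
t=manip.camera('top');s=manip.camera('scene')
crop('top',420,190,80,60,9,'pics/t24.png',t);crop('scene',200,80,70,90,6,'pics/s24.png',s)
B=manip.get_obs()['position']+[0,0,.0172-.1365];print(B,proj('top',B),proj('scene',B))
E
```

```text
clock: 29.7
position: [0.5708, -0.3375, 0.2903]
ee_rot: [0.765, 0.644, 0.0, -0.0]
ft_force: [-0.4, -0.9, -1.5]
grip_width: 0.222
t 29.7 tcp [ 0.5708 -0.3375  0.2903] pinch [ 0.5708 -0.3375  0.309 ] z [ 0.     0.001 -1.   ] y [ 0.986 -0.169  0.   ] q [-0.14  0.52  0.93  1.29 -0.41  1.52  0.57] F [-0.39 -0.92 -1.52] w 18.9
rel [-0.0027 -0.0006  0.0599] [ 0.0003 -0.0007  0.0017]
rel [-0.0028 -0.0006  0.1483] [ 0.0003 -0.0007  0.0017]
[ 0.5707 -0.3377  0.1711] [[454.6957 218.9427]] [[236.8618 133.3843]]
```

View pics/t24.png

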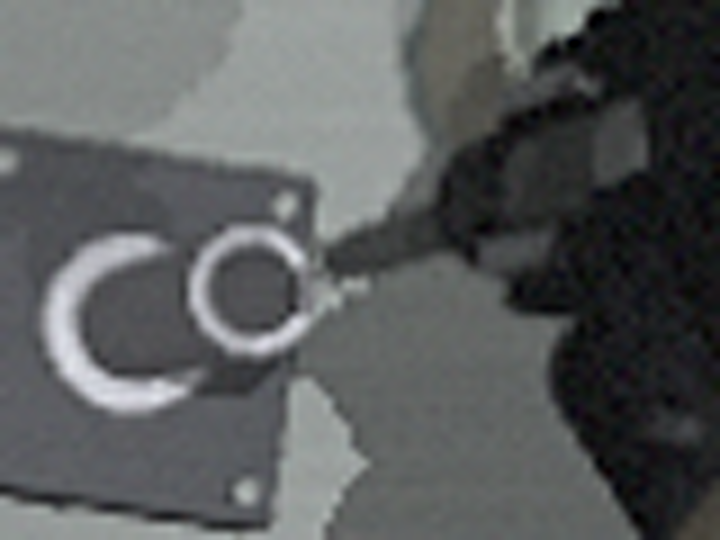

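View pics/s24.png

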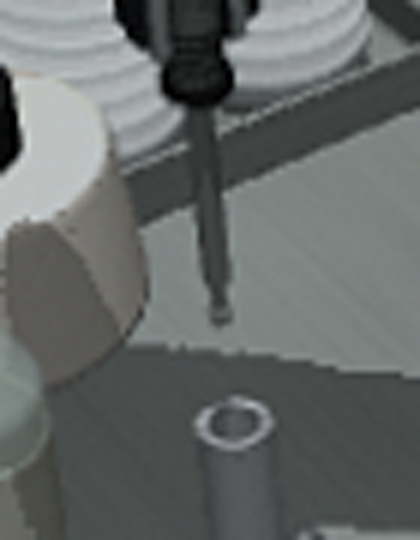

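```bash
python3 -m handwheel '[[[-0.0025,-0.0006,0,0,0,0.001,0],[-0.0025,-0.0006,0.012,0,0,0.001,0],[-0.0025,-0.0006,0.025,0,0,0.001,0],[-0.0025,-0.0006,0.033,0,0,0.001,0],[-0.0025,-0.0006,0.033,0,0,0.001,0]]]' 45
python3 - <<'E'
from h import *
st();rel([.5698,-.3401,.1420],R1)
E
```

```text
clock: 30.42
position: [0.569, -0.3408, 0.2563]
ee_rot: [0.765, 0.643, -0.0, -0.001]
ft_force: [-0.9, 0.1, -1.0]
grip_width: 0.221
t 30.43 tcp [ 0.569  -0.3408  0.2563] pinch [ 0.569  -0.3408  0.275 ] z [-0.001  0.001 -1.   ] y [ 0.985 -0.172 -0.001] q [-0.14  0.54  0.93  1.35 -0.42  1.46  0.59] F [-0.88  0.08 -0.99] w 18.9
rel [0.0008 0.0008 0.1143] [-0.001  -0.0005 -0.0008]
```

```bash
python3 -m handwheel '[[[0.0007,0.0007,0.012,0,0,0,0],[0.0007,0.0007,0.028,0,0,0,0],[0.0007,0.0007,0.044,0,0,0,0],[0.0007,0.0007,0.06,0,0,0,0],[0.0007,0.0007,0.076,0,0,0,0],[0.0007,0.0007,0.092,0,0,0,0],[0.0007,0.0007,0.106,0,0,0,0],[0.0007,0.0007,0.114,0,0,0,0]]]' 45
python3 - <<'E'
from h import *
st()
s=manip.camera('scene');crop('scene',200,80,70,90,6,'pics/s25.png',s)
E
```

```text
clock: 31.42
position: [0.5698, -0.3405, 0.1423]
ee_rot: [0.765, 0.643, -0.0, -0.0]
ft_force: [-0.1, -0.6, -0.9]
grip_width: 0.222
t 31.43 tcp [ 0.5698 -0.3405  0.1423] pinch [ 0.5698 -0.3405  0.161 ] z [-0.  0. -1.] y [ 0.985 -0.172 -0.   ] q [-0.13  0.61  0.87  1.5  -0.48  1.26  0.63] F [-0.11 -0.65 -0.89] w 19.0
```

View pics/s25.png

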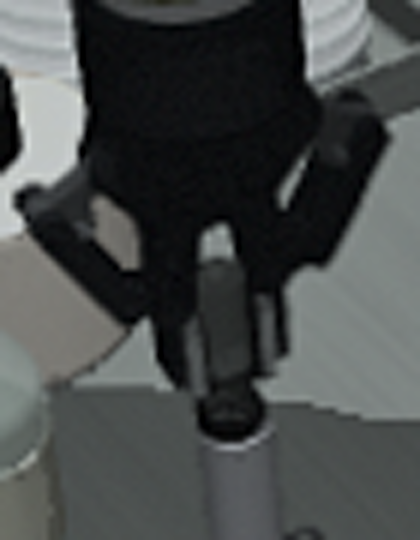

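The collar is about 2 mm above the mouth. I lower 2 mm, open, and withdraw straight up.

```bash
python3 -m handwheel '[[[0,0,0.002,0,0,0,0],[0,0,0.002,0,0,0,0],[0,0,0.002,0,0,0,0.03],[0,0,0.002,0,0,0,0.06],[0,0,0.002,0,0,0,0.085],[0,0,0.002,0,0,0,0.085],[0,0,0.002,0,0,0,0.085],[0,0,0.002,0,0,0,0.085]]]' 45
python3 -m handwheel '[[[0,0,-0.02,0,0,0,0.085],[0,0,-0.045,0,0,0,0.085],[0,0,-0.075,0,0,0,0.085],[0,0,-0.105,0,0,0,0.085],[0,0,-0.13,0,0,0,0.085],[0,0,-0.15,0,0,0,0.085],[-0.0,-0.05,-0.16,0,0,0,0.085],[0,-0.1,-0.16,0,0,0,0.085]]]' 45
python3 -m handwheel '[[[0.04,-0.02,0,0,0,0,0.085],[0.08,-0.03,0,0,0,0,0.085],[0.08,-0.03,0,0,0,0,0.085]]]'
python3 - <<'E'
from h import *
st()
t=manip.camera('top');s=manip.camera('scene');cv2.imwrite('pics/t26f.png',t)
cv2.imwrite('pics/s26f.png',s)
crop('top',400,170,100,90,6,'pics/t26.png',t);crop('scene',200,100,70,90,6,'pics/s26.png',s)
E
```

```text
clock: 32.48
position: [0.5701, -0.3406, 0.1413]
ee_rot: [0.765, 0.643, 0.0, 0.0]
ft_force: [0.0, -0.2, 0.3]
grip_width: 0.996
clock: 33.48
position: [0.4703, -0.3244, 0.3031]
ee_rot: [0.766, 0.643, 0.0, 0.001]
ft_force: [-1.1, 0.6, 1.8]
grip_width: 0.996
clock: 33.85
position: [0.4563, -0.2365, 0.3025]
ee_rot: [0.764, 0.645, 0.002, -0.0]
ft_force: [0.7, -0.6, 0.4]
grip_width: 0.996
t 33.85 tcp [ 0.4563 -0.2365  0.3025] pinch [ 0.4562 -0.2366  0.3212] z [ 0.003  0.003 -1.   ] y [ 0.986 -0.167  0.002] q [-0.59  0.04  1.03  1.68 -0.03  1.44  0.27] F [ 0.66 -0.56  0.41] w 85.1
```

View pics/t26.png

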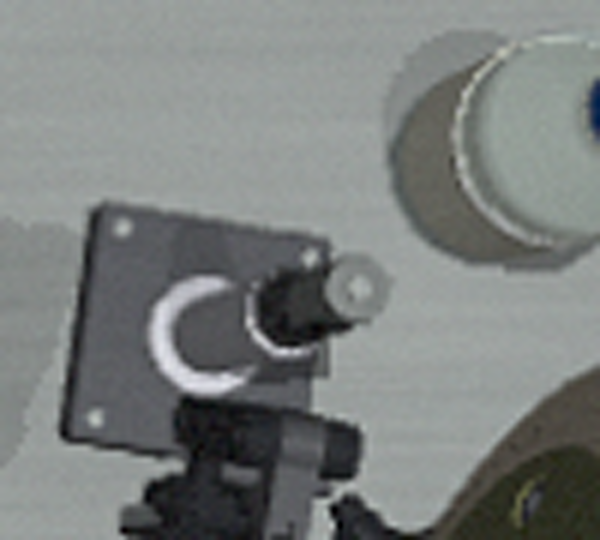

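View pics/s26f.png

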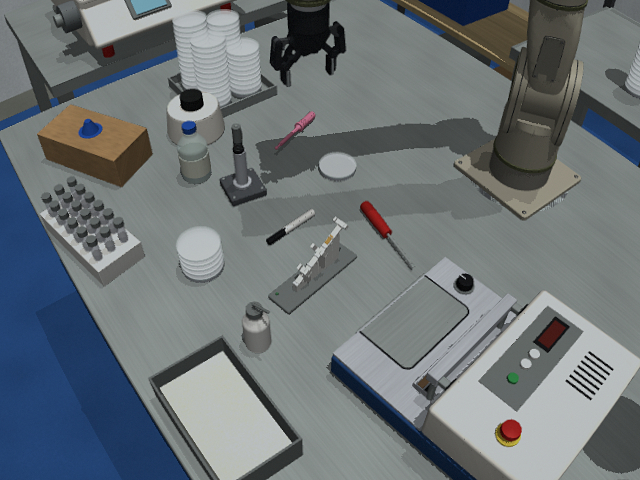

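View pics/s26.png

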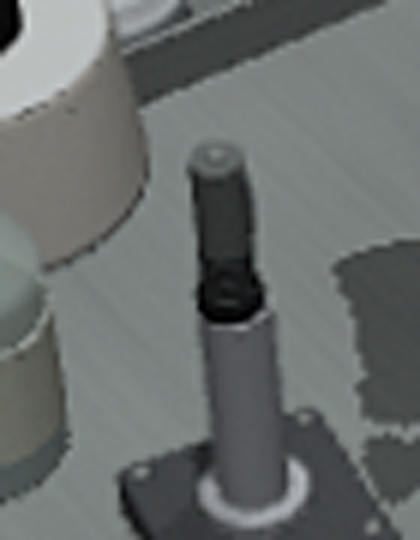

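```bash
python3 - <<'E'
from h import *
a1=tri((400+355.5/6-.5,160+353.5/6-.5),(200+222.5/6-.5,100+160.5/6-.5))
a2=tri((400+358.5/6-.5,170+288.5/6-.5),(200+217.5/6-.5,100+158.5/6-.5))
print(a1,a2)
t0=cv2.imread('pics/t13f.png');t=cv2.imread('pics/t26f.png');s=cv2.imread('pics/s26f.png')
crop('top',435,195,35,35,16,'pics/a.png',t0);crop('top',435,195,35,35,16,'pics/b.png',t)
crop('scene',222,115,30,45,12,'pics/c.png',s)
a=cv2.imread('pics/a.png');b=cv2.imread('pics/b.png');c=cv2.imread('pics/c.png')
h=540;cv2.imwrite('pics/abc.png',np.hstack([cv2.resize(a,(270,270)),cv2.resize(b,(270,270))]))
cv2.imwrite('pics/c.png',c)
E
```

```text
(array([ 0.5696, -0.3386,  0.1893]), np.float64(0.000893098072325861)) (array([ 0.571 , -0.3392,  0.1904]), np.float64(0.0006916066026702939))
```

View pics/abc.png

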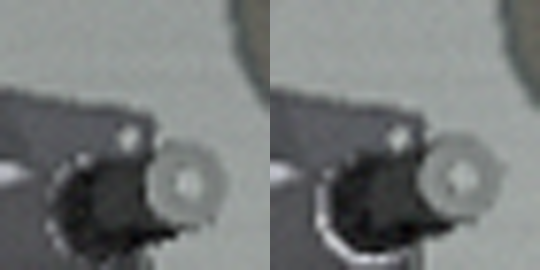

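View pics/c.png

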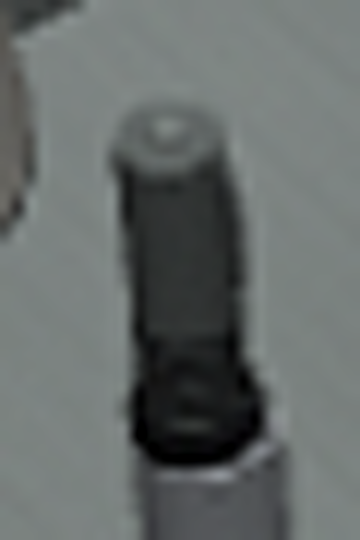

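```bash
python3 - <<'E'
from h import *
a=cv2.imread('pics/s13.png').astype(np.float32);b=cv2.imread('pics/s26.png').astype(np.float32)
a=a.mean(2);b=b.mean(2)
def ms(a,b,x,y,w,h,m=18):
    r=cv2.matchTemplate(b[y-m:y+h+m,x-m:x+w+m],a[y:y+h,x:x+w],cv2.TM_CCOEFF_NORMED);_,v,_,l=cv2.minMaxLoc(r);return (l[0]-m)/6,(l[1]-m)/6,round(v,3)
print('top',ms(a,b,185,132,85,60),'collar',ms(a,b,190,262,90,52),'tube',ms(a,b,195,340,100,60),'block',ms(a,b,130,420,200,100))
A=cv2.imread('pics/t13f.png').astype(np.float32).mean(2);B=cv2.imread('pics/t26f.png').astype(np.float32).mean(2)
A=cv2.resize(A[190:240,430:480],None,fx=6,fy=6,interpolation=cv2.INTER_CUBIC);B=cv2.resize(B[190:240,430:480],None,fx=6,fy=6,interpolation=cv2.INTER_CUBIC)
print('top cam handle top',ms(A,B,142,138,64,64))
o=[.57,-.339,.19]
for d in ([.001,0,0],[0,.001,0],[0,0,.001]):
    print(d,(proj('scene',np.array(o)+d)-proj('scene',o)).round(2),(proj('top',np.array(o)+d)-proj('top',o)).round(2))
E
```

```text
top (-1.0, 0.0, 0.996) collar (-0.8333333333333334, -0.16666666666666666, 0.983) tube (0.0, 0.0, 0.999) block (0.0, 0.0, 0.999)
top cam handle top (0.5, -1.0, 0.942)
[0.001, 0, 0] [[-0.41  0.18]] [[-0.02 -0.57]]
[0, 0.001, 0] [[0.25 0.24]] [[-0.56  0.01]]
[0, 0, 0.001] [[-0.04 -0.38]] [[ 0.19 -0.05]]
```

Compared with the first seating, the handle top and collar moved sideways together by about 2 mm, within the play of the bore. The height change is about 0 mm and there is no tilt, so the probe is fully seated. The scene view shows the bystanders where they were. I hand in.

```bash
python3 - <<'E'
from h import *
b=cv2.imread('pics/top0.png').astype(int);a=cv2.imread('pics/t26f.png').astype(int)
for n,(u,v) in dict(stack=(367,136),dish=(402,330),marker=(356,238),driver=(313,312),bottle=(490,195),wash=(258,133)).items():
    d=np.abs(a-b)[v-12:v+12,u-12:u+12].mean();print(n,round(d,1))
print(manip.hand_in())
E
```

```text
stack 16.0
dish 17.5
marker 9.2
driver 9.6
bottle 10.8
wash 10.2
the job is handed in; nothing more can be done
None
```

I lifted the probe from the cradle, stood it in the zero stand and let go, then picked it up again from above. I drew it along the joint in one stroke at about 45 mm/s, from the dial end, round the corner and about 47 mm along the short side. I then stood it back in the stand, let go, backed the fingers clear and handed in at about 34 s. The hand-in gave no verdict.

**Stroke:** arm readings kept the tip within about 0.5 mm of the measured joint where I read it, at the end of each move. The plunger was about 5 mm in, worked out from the seated height rather than measured directly. Pictures part-way and at the finish show the ball on the black line. The two cameras placed the joint about 3 mm apart, so I stayed close to the top view, which agreed with the robot.

**Final seating:** the probe stands at the same height as at the first seating, with no visible tilt, and about 2 mm to one side of it, which is within the bore's play.

**What did not go cleanly:**
- **First insertion:** a wrist turn went off course by about 13 mm above the tube mouth. I corrected it before inserting.
- **First release:** joint 5 was near its limit, so I released the probe about 11 mm high and let it slide home in the tube.
- **Bystanders:** the final picture shows them all in place. A rough before/after pixel check read 9 to 18 grey levels everywhere; I think that is picture noise or lighting, but it confirms nothing.

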